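Lay out the tube-filling station

TASK

Get the bench ready for filling tubes, left and right being as the robot at its base sees them: stand the green-capped bottle centred on the white coaster at the left of the orange rack and the red-capped amber bottle centred on the yellow coaster at its right, so that the rack lies between them. Set the blue box squarely on top of the purple rack, lengths in line and centred, and stand the white-lidded jar on the middle of the box. Keep the bottles and the jar upright all the time, do not shift the beaker or the red rack, and leave everything standing still.

Things in the scene. Friction and masses are not known exactly. Their poses are not given: they have to be found in the camera images.
- green_bottle: Small lab bottle of clear glass with a bright green cap and a pink-red band around the body. Closed, 98 mm tall: a straight body 54 mm in diameter up to 54 mm height, a shoulder, and on top a ribbed screw cap 39 mm in diameter from 70 to 98 mm height, good to grip from above. Loose, about 160 g. Origin: centre of the underside, z up.
- amber_bottle: Small lab bottle of brown amber glass with a red cap and a white paper band. Closed, 98 mm tall: a straight body 54 mm in diameter up to 54 mm height, a shoulder, and on top a ribbed screw cap 39 mm in diameter from 70 to 98 mm height, good to grip from above. Loose, about 160 g. Origin: centre of the underside, z up.
- blue_box: Closed flat-topped storage box with a blue lid on a pale base, 56 mm wide (x) by 116 mm long (y, the long axis) by 40 mm high; grip it across its 56 mm width. Loose, about 180 g; starts flat on the bench. Origin: centre of the underside, z up.
- jar: Small clear jar with a white lid and pink contents, 52 mm tall; body 42 mm in diameter, lid 46 mm in diameter from 34 to 52 mm height. Loose, about 80 g. Origin: centre of the underside, z up.
- orange_rack: Orange tube rack, fixed to the bench, 60 mm wide (x) by 124 mm long (y, the long axis; small lips make it 136 mm at the foot) by 48 mm high, with some white-capped little tubes standing up to 59 mm above the bench. Origin: centre of the underside; +y along its length towards the robot's left (within about 15 degrees).
- purple_rack: Empty purple tube rack, fixed to the bench, 60 mm wide (x) by 124 mm long (y, the long axis; small lips make it 136 mm at the foot) by 48 mm high, flat top with small wells that let nothing sink in. Origin: centre of the underside; +y along its length towards the robot's left (within about 15 degrees).
- left_coaster: White round coaster, 72 mm in diameter, 3 mm thick, fixed to the bench just beyond the left end of the orange rack (as the robot looks, +y), its centre about 115 mm from the rack's. Origin: centre of the underside.
- right_coaster: Yellow round coaster, 72 mm in diameter, 3 mm thick, fixed to the bench just beyond the right end of the orange rack (-y), its centre about 115 mm from the rack's. Origin: centre of the underside.
- beaker: Bystander: clear open beaker, 72 mm in diameter and 85 mm tall, with forceps leaning in it up to 127 mm high; loose, at the robot's far left. Origin: centre of the underside.
- red_rack: Bystander: red rack 60 by 150 mm, 85 mm tall with its five pink white-capped vials; loose, at the robot's far right. Origin: centre of the underside.
Mind the look-alikes: they are no part of the job. What is shaped like the green_bottle but black or turquoise is not meant.

How it is judged:
By the outcome, as a careful person would: the job done as asked, in the order asked, and still so for the second after the job is handed in, with the robot touching nothing.
It also fails if it takes over 96 s, if anything falls off the work surface, if the arm or the gripper's body presses on something with over 40 N, if the wrist force passes 120 N, or if a joint passes its speed limit or range.

ROBOT

A 7-joint arm with a two-finger parallel gripper is mounted at the origin on the work surface. World frame = base frame: x ahead of the robot, y to its left, z up, the work surface at z = 0. Lengths are in mm, angles in rad, forces in N, time in s.
With the tool pointing down it reaches from about 425 to 875 mm from the base axis. Payload 8.4 kg.
Tool frame: the origin (TCP) lies on the front face of the gripper's body, between the roots of the fingers; the fingertips stand r.tcp_to_tips ahead of it and the grasp point (between the pads) lies 54 mm ahead of it (r.tcp_to_tips is the distance from the TCP to the fingertips, in mm); z points along the fingers, y is the line along which they close (so a half turn about z gives the same grasp; the last joint's range is limited). The gripper opens to 85 mm and grips with 20 to 120 N. Pads are 22 mm wide; open, the fingers measure 114 mm over their backs; the gripper's body (76 mm by 85 mm) begins 54 mm behind the grasp point. The pads swing forward as they close: fully open they stand 13 mm farther back than shut.
Start: joints at [1.144, 0.333, 0.04, 1.465, -0.013, 1.343, -0.059], TCP at [209.252, -615.371, 303.908] pointing down, gripper open.
Joint ranges: [-2.58, 2.58], [-0.38, 2.09], [-1.3, 1.39], [0.25, 2.4], [-1.5, 4.64], [0.08, 2.09], [-2.65, 2.65]. Speed limits (rad/s): [2.22, 2.22, 2.79, 2.79, 3.14, 3.14, 3.14].

INTERFACE

Orientations are given as [roll, pitch, yaw] about the fixed x, y, z axes, in that order (R = Rz(yaw) Ry(pitch) Rx(roll)).
In Python, from workcell import r, cams, models gives the robot as it stands.
- The arm moves only by the shell command python3 -m handwheel 'ROWS'. ROWS is JSON, a list of rows, each an object of numbers: "ax", "ay", "az": the turn, a rotation vector about the tool's x, y, z in degrees; "dx", "dy", "dz": the shift along the tool's x, y, z in mm; "jaw": the opening, from 0 (shut) to 1 (fully open). In form: [{"ax": .., "ay": .., "az": .., "dx": .., "dy": .., "dz": .., "jaw": ..}, ...]. A call has 1 to 20 rows; each row shifts and turns the commanded pose from where the row before left it, along the tool's axes as they then stand; what a row does not reach is not made up. A row lasts 1/10 s, in which the tool goes at most 50 mm and 8.59 degrees, less where a joint would pass 70% of its speed; a pose out of reach is approached as far as the arm can. A call with a gripper value outside its range is refused whole. The fingers move at their own pace and stop on an object; the grip force is fixed at half the most. Time passes only in rows, so rows that do not move let the fingers close. It gives the time, the measured TCP pose, the force, the opening and the grip force at its end, in the units of the state.
- r.sense(): the state, without advancing time (a new reading comes with each control period).
- cams.camera(name): name is "scene" or "top" or "wrist"; returns (picture, depth): 480x640x3 uint8, red, green, blue; 480x640 float32, mm along the optical axis (not along the pixel's ray), 0 where there is no reading.
- cams.calibration(name): a dict with "fx", "fy", "cx", "cy" (pixels), "origin" and "attitude" of the camera in the world. Camera axes: x right, y down, z forward; pixel columns grow to the right and rows downward; lengths in mm; the calibration is good to about 2 mm. A picture is of the moment at which its call begins: read the wrist's pose just before it. calibration takes no time and is no camera call; for the wrist camera it gives the pose at the moment of the call.
- r.hand_in(): hands the job in; it is judged then, once.
Trained networks look in the newest picture that a camera, given by its name, has taken for a name from the list of things; names that differ only in an ending like _2 or _b are one class to them, and where a whole thing is asked for, a point or a joint stands for the part that bears it (a point fixed in the world has none). Each returns a list of dicts, best first, with "score" (0 to 1); they miss things now and then, are a little off and sometimes report something else, mostly with a low value. They report only what shows in the picture. A call takes as long as a camera call. They do not tell look-alikes from the thing itself.
- models.trace(name, camera): "mask" (480x640 bool, what is visible of it).
- models.pinpoint(name, camera): "xyz" ([x, y, z] in mm, in the coordinates of the camera as it stood for that picture, good to about 4 mm: a listed point, or the origin of a listed thing).
The state is a dict: "clock": time; "joint_positions": joint angles; "joint_vel": joint speeds; "joint_efforts": joint torques, N m; "tool_pos": TCP position; "orientation": TCP orientation; "force": force on the tool from outside, world axes, zero at the start; "torque": the same for the moment, N m; "finger_gap": finger opening in mm; "gripper_force": force on a finger pad.
Only numpy, scipy, OpenCV 4.12 (cv2) and the standard library are available. Lean on these libraries where they do the work, as an engineer would, in place of code of your own. Each camera call takes 0.05 s, during which the arm holds its last target. There are 200 camera calls.

## Working session

There is one attempt and no reset: what is moved stays moved. The work goes in short steps, Python scripts to look and compute and a shell command to move; the robot and the scene stay as the last step left them, time stands still between calls to the robot, and variables do not carry over. Pictures are saved under pics/ and viewed, at most 14 in all, crops included, and the job is handed in when it is done.

```bash
ls; mkdir -p pics; python3 - <<'E'
from workcell import r,cams,models
import cv2,numpy as np
s=r.sense();print(s['clock'],s['tool_pos'],s['orientation'],s['finger_gap'],r.tcp_to_tips)
for n in ('scene','top'):
    p,d=cams.camera(n);cv2.imwrite(f'pics/{n}0.png',p[:,:,::-1]);np.save(f'{n}0.npy',d)
    print(n,cams.calibration(n))
E
```

```text
pics
0.0 [ 209.17009813 -615.06841208  303.01797615] [-3.13997988e+00  9.83550572e-05  3.27828427e-01] 85.5258960961185 72.6
scene {'fx': 493.7464860918825, 'fy': 493.7464860918825, 'cx': 323.0821092914041, 'cy': 241.39765853940366, 'origin': array([1015.34013318,  511.40231791,  898.1638318 ]), 'attitude': array([-2.41389394,  0.01877034,  2.29857605])}
top {'fx': 554.0661579992399, 'fy': 554.0661579992399, 'cx': 322.2258566470429, 'cy': 243.99566786223278, 'origin': array([ 256.10826591,    6.5243654 , 1565.86816549]), 'attitude': array([-3.01092036,  0.00616913, -1.58297595])}
```

View pics/scene0.png

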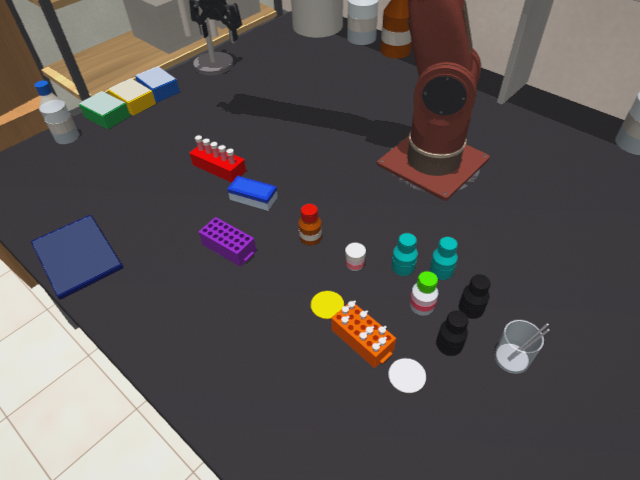

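View pics/top0.png

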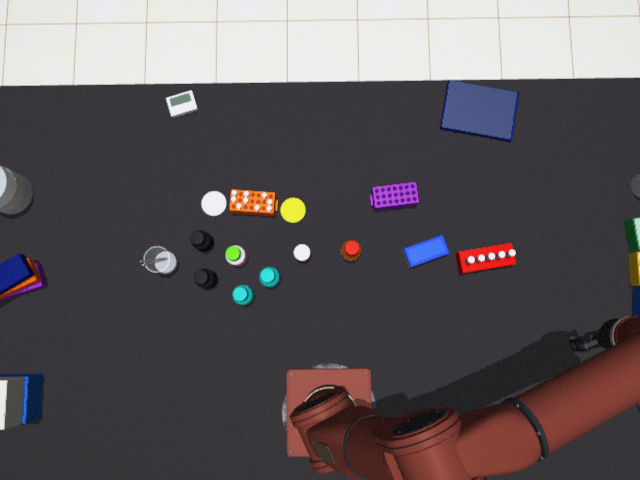

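Top picture: green-capped bottle (235,255), with look-alikes black (201,240), (204,278) and turquoise (269,277), (242,295). Amber bottle is at (351,250), jar (302,252), blue box (426,251), purple rack (395,195), orange rack (253,202), white coaster (213,203) and yellow coaster (292,210). The scene picture shows the green cap with the pink band at (425,293), the only one that fits. I'll measure everything and confirm with a crop.

```bash
cat > h.py <<'E'
from workcell import r,cams,models
import cv2,numpy as np
from scipy.spatial.transform import Rotation as R
def world(cal,u,v,d):
    P=np.stack([(u-cal['cx'])/cal['fx']*d,(v-cal['cy'])/cal['fy']*d,d],-1)
    return P@R.from_euler('xyz',cal['attitude']).as_matrix().T+cal['origin']
def cloud(n,p=None,d=None):
    cal=cams.calibration(n)
    if p is None: p,d=cams.camera(n)
    v,u=np.mgrid[:480,:640]
    return p,d,world(cal,u,v,d)
HSV={'green':((45,150,100),(75,255,255)),'red':((0,180,120),(6,255,255)),'yellow':((25,150,120),(35,255,255)),
 'orange':((8,180,120),(18,255,255)),'purple':((130,120,60),(155,255,255)),'blue':((108,170,120),(122,255,255)),'white':((0,0,190),(180,40,255))}
def rows(x,y,z,yaw=None,c=None):
    """tool-axis shift to target (world mm, yaw rad) : print totals"""
    s=r.sense(); M=R.from_euler('xyz',s['orientation'])
    d=M.inv().apply(np.array([x,y,z])-s['tool_pos'])
    print('d tool',d.round(1), end=' ')
    if yaw is not None:
        T=R.from_euler('xyz',[np.pi,0,yaw]); print('rotvec deg',np.degrees((M.inv()*T).as_rotvec()).round(2),end=' ')
    print('now',np.round(s['tool_pos'],1),np.round(s['orientation'],3))
E
python3 - <<'E'
from h import *
names=['green_bottle','amber_bottle','blue_box','jar','orange_rack','purple_rack','left_coaster','right_coaster','beaker','red_rack']
for cn in ('top','scene'):
    p,d,W=cloud(cn)
    if cn=='scene':
        cv2.imwrite('pics/crop.png',cv2.resize(p[220:390,280:570,::-1],None,fx=2.7,fy=2.7,interpolation=cv2.INTER_CUBIC))
    for n in names:
        o=models.trace(n,cn)
        for k in o[:5 if 'bottle' in n else 1]:
            m=k['mask']&(d>0)
            w=W[m]; 
            if len(w)<10: continue
            zt=np.percentile(w[:,2],95)
            t=w[w[:,2]>zt-6]
            hsv=cv2.cvtColor(p,cv2.COLOR_RGB2HSV)[m]
            (cx,cy),(a,b),an=cv2.minAreaRect(t[:,:2].astype(np.float32))
            vv,uu=np.nonzero(m)
            print(cn,n,round(k['score'],2),'px',int(uu.mean()),int(vv.mean()),'zt',round(zt),'c',round(cx),round(cy),'med',np.round(np.median(t[:,:2],0)),'sz',round(a),round(b),round(an))
E
```

```text
top green_bottle 0.89 px 202 239 zt 103 c 474 350 med [472. 348.] sz 36 36 1
top green_bottle 0.81 px 205 278 zt 103 c 365 335 med [367. 335.] sz 30 36 33
top green_bottle 0.71 px 269 276 zt 102 c 369 159 med [370. 160.] sz 35 35 1
top green_bottle 0.7 px 243 294 zt 103 c 320 233 med [321. 232.] sz 35 34 90
top green_bottle 0.6 px 236 255 zt 104 c 430 252 med [430. 253.] sz 35 36 37
top amber_bottle 0.51 px 350 249 zt 103 c 440 -65 med [440. -64.] sz 37 35 16
top jar 0.57 px 302 252 zt 58 c 435 70 med [433.  66.] sz 43 43 43
top orange_rack 0.66 px 253 202 zt 63 c 578 207 med [580. 220.] sz 117 53 85
top purple_rack 0.6 px 394 195 zt 54 c 593 -192 med [ 593. -195.] sz 61 123 7
top left_coaster 0.68 px 213 202 zt 10 c 584 322 med [587. 323.] sz 68 68 7
top right_coaster 0.72 px 293 209 zt 10 c 562 95 med [561.  96.] sz 67 68 65
top beaker 0.63 px 160 259 zt 89 c 419 459 med [416. 474.] sz 70 68 68
top red_rack 0.57 px 485 257 zt 87 c 414 -440 med [ 415. -438.] sz 18 128 9
scene green_bottle 0.95 px 405 255 zt 99 c 370 162 med [370. 162.] sz 35 35 71
scene green_bottle 0.9 px 475 296 z
[... 202 characters left out ...]
cene green_bottle 0.58 px 444 258 zt 99 c 357 250 med [322. 234.] sz 119 39 25
scene amber_bottle 0.83 px 309 224 zt 99 c 440 -64 med [442. -63.] sz 37 36 26
scene blue_box 0.61 px 252 192 zt 42 c 436 -274 med [ 437. -271.] sz 60 118 19
scene orange_rack 0.6 px 363 334 zt 59 c 578 208 med [581. 224.] sz 115 51 85
scene purple_rack 0.81 px 228 241 zt 51 c 593 -191 med [ 594. -188.] sz 62 127 7
scene left_coaster 0.68 px 406 375 zt 6 c 585 324 med [586. 325.] sz 70 71 38
scene right_coaster 0.93 px 327 304 zt 6 c 561 95 med [562.  97.] sz 72 64 1
scene beaker 0.65 px 518 346 zt 86 c 417 459 med [411. 471.] sz 72 71 23
scene red_rack 0.8 px 217 159 zt 84 c 416 -435 med [ 416. -436.] sz 17 128 8
```

View pics/crop.png

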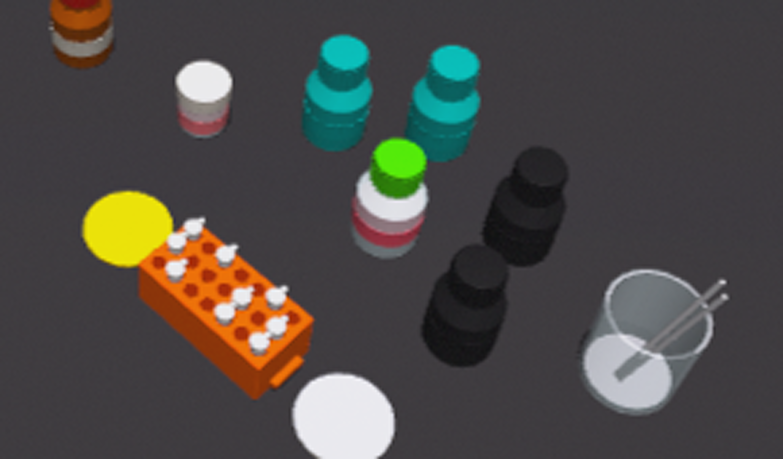

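The crop confirms it: the green cap with the pink band is at crop (398,195), with turquoise bottles behind it and black ones to its right. I'll move via a survey point over the box and purple rack.

```bash
python3 -c "
from h import *
rows(510,-235,400,1.222)"
```

```text
d tool [ 407.2 -263.3  -96.1] rotvec deg [ -0.    -0.   -51.23] now [ 209.3 -615.4  303.9] [-3.142 -0.     0.328]
```

```bash
python3 -m handwheel '[{"dx":25,"dy":-16,"dz":-6},{"dx":25,"dy":-16,"dz":-6},{"dx":25,"dy":-16,"dz":-6},{"dx":25,"dy":-16,"dz":-6},{"dx":25,"dy":-16,"dz":-6},{"dx":25,"dy":-16,"dz":-6},{"dx":25,"dy":-16,"dz":-6},{"dx":25,"dy":-16,"dz":-6},{"dx":25,"dy":-16,"dz":-6},{"dx":25,"dy":-16,"dz":-6},{"dx":25,"dy":-16,"dz":-6},{"dx":25,"dy":-16,"dz":-6},{"dx":25,"dy":-16,"dz":-6},{"dx":25,"dy":-16,"dz":-6},{"dx":25,"dy":-16,"dz":-6},{"dx":25,"dy":-16,"dz":-6},{},{}]'
python3 -m handwheel '[{"az":-6},{"az":-6},{"az":-6},{"az":-6},{"az":-6},{"az":-6},{"az":-6},{"az":-6},{"az":-3.2},{},{}]'
python3 - <<'E'
from h import *
rows(430,253,260,1.222); print(r.sense()['joint_positions'].round(2) if hasattr(r.sense()['joint_positions'],'round') else r.sense()['joint_positions'])
p,d,W=cloud('wrist');cv2.imwrite('pics/w1.png',p[:,:,::-1])
c=cams.calibration('wrist');print(c)
E
```

```text
d tool [ 488.6 -751.    43.9] rotvec deg [ -0.    -0.   -51.23] now [ 209.3 -615.4  303.9] [-3.142 -0.     0.328]
[ 1.14  0.33  0.04  1.47 -0.01  1.34 -0.06]
{'fx': 383.57594819181224, 'fy': 383.57594819181224, 'cx': 320.36582226603815, 'cy': 236.9015209170988, 'origin': array([ 272.21005179, -593.16773116,  374.62050716]), 'attitude': array([ 2.87032857e+00,  5.46491796e-04, -1.24206995e+00])}validation failed for argument at $[0]...
validation failed for argument at $[0]...
```

View pics/w1.png

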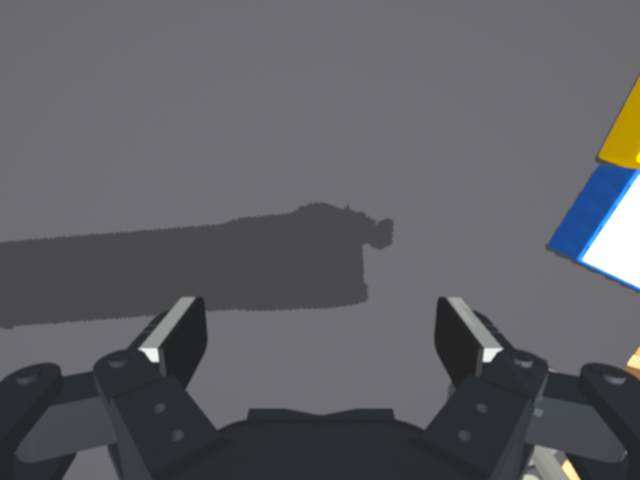

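The rows were refused because every row needs all seven numbers, so nothing moved. The wrist picture shows only empty bench and the shadow. Tool +x points up in it.

```bash
python3 -m handwheel '[{"ax":0,"ay":0,"az":0,"dx":25,"dy":-16,"dz":-6,"jaw":1},{"ax":0,"ay":0,"az":0,"dx":25,"dy":-16,"dz":-6,"jaw":1},{"ax":0,"ay":0,"az":0,"dx":25,"dy":-16,"dz":-6,"jaw":1},{"ax":0,"ay":0,"az":0,"dx":25,"dy":-16,"dz":-6,"jaw":1},{"ax":0,"ay":0,"az":0,"dx":25,"dy":-16,"dz":-6,"jaw":1},{"ax":0,"ay":0,"az":0,"dx":25,"dy":-16,"dz":-6,"jaw":1},{"ax":0,"ay":0,"az":0,"dx":25,"dy":-16,"dz":-6,"jaw":1},{"ax":0,"ay":0,"az":0,"dx":25,"dy":-16,"dz":-6,"jaw":1},{"ax":0,"ay":0,"az":0,"dx":25,"dy":-16,"dz":-6,"jaw":1},{"ax":0,"ay":0,"az":0,"dx":25,"dy":-16,"dz":-6,"jaw":1},{"ax":0,"ay":0,"az":0,"dx":25,"dy":-16,"dz":-6,"jaw":1},{"ax":0,"ay":0,"az":0,"dx":25,"dy":-16,"dz":-6,"jaw":1},{"ax":0,"ay":0,"az":0,"dx":25,"dy":-16,"dz":-6,"jaw":1},{"ax":0,"ay":0,"az":0,"dx":25,"dy":-16,"dz":-6,"jaw":1},{"ax":0,"ay":0,"az":0,"dx":25,"dy":-16,"dz":-6,"jaw":1},{"ax":0,"ay":0,"az":0,"dx":25,"dy":-16,"dz":-6,"jaw":1}]'
python3 -m handwheel '[{"ax":0,"ay":0,"az":-6,"dx":0,"dy":0,"dz":0,"jaw":1},{"ax":0,"ay":0,"az":-6,"dx":0,"dy":0,"dz":0,"jaw":1},{"ax":0,"ay":0,"az":-6,"dx":0,"dy":0,"dz":0,"jaw":1},{"ax":0,"ay":0,"az":-6,"dx":0,"dy":0,"dz":0,"jaw":1},{"ax":0,"ay":0,"az":-6,"dx":0,"dy":0,"dz":0,"jaw":1},{"ax":0,"ay":0,"az":-6,"dx":0,"dy":0,"dz":0,"jaw":1},{"ax":0,"ay":0,"az":-6,"dx":0,"dy":0,"dz":0,"jaw":1},{"ax":0,"ay":0,"az":-6,"dx":0,"dy":0,"dz":0,"jaw":1},{"ax":0,"ay":0,"az":-3,"dx":0,"dy":0,"dz":0,"jaw":1},{"ax":0,"ay":0,"az":0,"dx":0,"dy":0,"dz":0,"jaw":1}]'
python3 - <<'E'
from h import *
rows(430,253,260,1.222); print(np.round(r.sense()['joint_positions'],2))
E
```

```text
clock: 2.85
tool_pos: [506.1, -243.2, 400.4]
orientation: [3.141, -0.0, 0.328]
force: [0.8, -0.7, 0.3]
finger_gap: 85.4
gripper_force: 0.0
clock: 3.85
tool_pos: [505.5, -244.3, 400.0]
orientation: [3.141, 0.0, 1.219]
force: [-0.4, -0.4, 0.5]
finger_gap: 85.2
gripper_force: 0.0
d tool [ 440.7 -242.4  140. ] rotvec deg [ 0.01  0.   -0.2 ] now [ 505.5 -244.3  400. ] [3.141 0.    1.219]
[ 0.68  0.14 -0.35  1.51  0.05  1.5  -0.02]
```

```bash
cat >> h.py <<'E'
def blobs(cn,cols,p=None,d=None,top=None,show=True):
    p,d,W=cloud(cn,p,d); hsv=cv2.cvtColor(p,cv2.COLOR_RGB2HSV)
    for c in cols:
        m=cv2.inRange(hsv,*map(np.array,HSV[c])); n,L,S,_=cv2.connectedComponentsWithStats(m)
        for i in range(1,n):
            if S[i,4]<80: continue
            w=W[(L==i)&(d>0)]
            if len(w)<50: continue
            zt=np.percentile(w[:,2],90); t=w[abs(w[:,2]-zt)<5]
            if not(350<t[:,0].mean()<700): continue
            (cx,cy),sz,an=cv2.minAreaRect(t[:,:2].astype(np.float32))
            (ex,ey),er=cv2.minEnclosingCircle(t[:,:2].astype(np.float32))
            print(cn,c,'px',S[i,:4],'zt %.1f rect %.1f %.1f sz %.1f %.1f ang %.1f | circ %.1f %.1f r %.1f | mean %.1f %.1f'%(zt,cx,cy,*sz,an,ex,ey,er,*t[:,:2].mean(0)))
    return p
E
python3 - <<'E'
from h import *
p=blobs('wrist',['purple','blue','red']);cv2.imwrite('pics/w2.png',p[:,:,::-1])
blobs('scene',['purple','blue','red','green','yellow'])
blobs('top',['purple','blue','red','green','yellow'])
E
```

```text
wrist purple px [330  49 100 136] zt 49.6 rect 592.0 -191.7 sz 60.4 124.1 ang 6.5 | circ 592.1 -191.5 r 67.6 | mean 596.9 -211.2
wrist purple px [370  58  15  15] zt 50.0 rect 603.5 -139.9 sz 14.0 12.7 ang 23.8 | circ 603.4 -139.8 r 7.1 | mean 603.4 -139.9
wrist purple px [354  67  14  14] zt 49.8 rect 586.2 -142.1 sz 12.3 12.8 ang 24.9 | circ 585.5 -142.0 r 6.9 | mean 585.8 -142.1
wrist purple px [377  74  14  15] zt 49.7 rect 605.7 -156.8 sz 13.8 12.9 ang 23.9 | circ 605.4 -156.8 r 7.3 | mean 605.6 -156.8
wrist purple px [339  76  13  14] zt 50.0 rect 568.1 -144.1 sz 11.8 12.3 ang 32.1 | circ 567.8 -144.4 r 6.5 | mean 567.9 -144.2
wrist purple px [362  83  13  14] zt 49.9 rect 587.7 -158.9 sz 12.7 12.6 ang 71.1 | circ 587.7 -158.9 r 6.8 | mean 587.6 -158.8
wrist purple px [346  91  13  14] zt 49.8 rect 569.6 -161.0 sz 12.7 12.0 ang 42.8 | circ 569.6 -160.6 r 6.7 | mean 569.7 -160.7
wrist purple px [368  98  14  15] zt 49.8 rect 589.7 -175.2 sz 13.2 14.1 ang 46.9 | circ 589.4 -175.5 r 7.2 | mean 589.6 -175.4
wrist purple px [353 107  13  13] zt 49.7 rect 571.7 -177.7 sz 12.0 12.9 an
[... 1852 characters left out ...]
.2 rect 386.3 850.2 sz 61.6 84.9 ang 31.6 | circ 384.6 849.4 r 49.8 | mean 385.6 844.6
top red px [345 240  14  15] zt 102.7 rect 441.1 -64.8 sz 35.0 35.2 ang 87.6 | circ 440.0 -65.2 r 18.6 | mean 440.7 -65.2
top red px [483 243  30  13] zt 51.5 rect 436.5 -469.0 sz 22.4 80.2 ang 10.6 | circ 436.0 -469.2 r 40.4 | mean 437.2 -468.6
top red px [478 256  38  14] zt 50.5 rect 399.9 -464.2 sz 22.7 101.6 ang 8.7 | circ 398.2 -464.2 r 51.4 | mean 398.3 -466.1
top green px [225 246  15  15] zt 103.9 rect 430.5 252.6 sz 36.3 32.0 ang 43.6 | circ 429.8 252.3 r 18.9 | mean 428.4 252.0
top yellow px [280 197  26  26] zt 8.3 rect 562.1 96.6 sz 72.2 67.7 ang 45.0 | circ 561.4 97.7 r 37.0 | mean 561.8 96.3
```

View pics/w2.png

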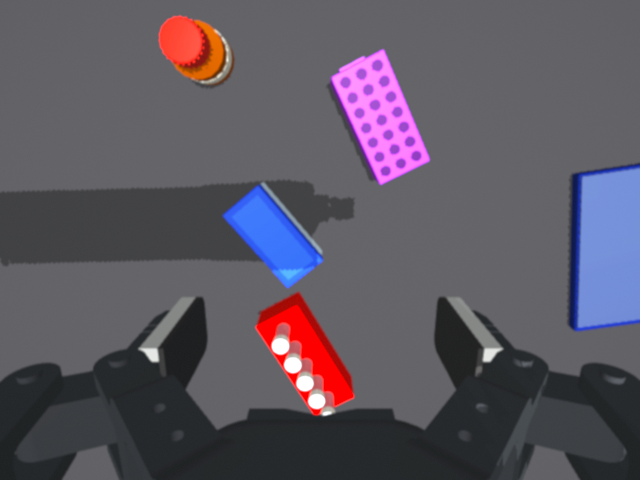

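The wrist picture shows amber cap (183,41), purple rack (380,117), box (272,235) and red rack (305,355), with clean fits to all of them. On towards green, with a look at the coasters on the way.

```bash
python3 -m handwheel '[{"ax":0,"ay":0,"az":0,"dx":29,"dy":-16,"dz":0,"jaw":1},{"ax":0,"ay":0,"az":0,"dx":29,"dy":-16,"dz":0,"jaw":1},{"ax":0,"ay":0,"az":0,"dx":29,"dy":-16,"dz":0,"jaw":1},{"ax":0,"ay":0,"az":0,"dx":29,"dy":-16,"dz":0,"jaw":1},{"ax":0,"ay":0,"az":0,"dx":29,"dy":-16,"dz":0,"jaw":1},{"ax":0,"ay":0,"az":0,"dx":29,"dy":-16,"dz":0,"jaw":1},{"ax":0,"ay":0,"az":0,"dx":29,"dy":-16,"dz":0,"jaw":1},{"ax":0,"ay":0,"az":0,"dx":29,"dy":-16,"dz":0,"jaw":1},{"ax":0,"ay":0,"az":0,"dx":29,"dy":-16,"dz":0,"jaw":1},{"ax":0,"ay":0,"az":0,"dx":29,"dy":-16,"dz":0,"jaw":1},{"ax":0,"ay":0,"az":0,"dx":0,"dy":0,"dz":0,"jaw":1}]'
python3 - <<'E'
from h import *
p=blobs('wrist',['green','yellow','white','orange']);cv2.imwrite('pics/w3.png',p[:,:,::-1])
rows(430,253,260,1.222)
E
```

```text
clock: 5.1
tool_pos: [454.6, 88.1, 400.5]
orientation: [3.141, -0.001, 1.224]
force: [0.6, -0.1, -0.2]
finger_gap: 85.1
gripper_force: 0.0
wrist green px [207  15  47  50] zt 98.4 rect 427.1 253.7 sz 37.6 39.2 ang 29.1 | circ 427.0 253.7 r 20.1 | mean 430.4 248.9
wrist yellow px [375  70  11  25] zt 49.7 rect 551.2 177.2 sz 24.1 6.5 ang 84.9 | circ 548.8 177.5 r 12.0 | mean 550.1 176.2
wrist yellow px [372 119  62  63] zt 4.7 rect 561.2 97.2 sz 72.6 73.5 ang 70.2 | circ 561.0 97.1 r 37.3 | mean 560.8 98.0
wrist white px [362   0  19  15] zt 60.6 rect 561.0 243.5 sz 11.2 17.4 ang 74.7 | circ 561.3 244.8 r 8.8 | mean 561.8 243.3
wrist white px [384   5  38  23] zt 60.6 rect 586.6 225.1 sz 13.5 36.0 ang 85.4 | circ 586.7 226.1 r 18.0 | mean 587.6 224.8
wrist white px [213  19  54  60] zt 63.6 rect 430.7 246.7 sz 47.8 33.1 ang 27.6 | circ 427.5 252.8 r 24.2 | mean 433.3 242.1
wrist white px [373  53  19  16] zt 60.4 rect 557.1 193.0 sz 16.7 13.1 ang 28.4 | circ 556.5 193.4 r 8.9 | mean 557.9 193.9
wrist white px [412  61  20  16] zt 60.6 rect 591.9 174.7 sz 13.2 17.1 ang 57.1 | circ 591.
[... 1428 characters left out ...]
 13] zt 49.9 rect 576.8 192.0 sz 11.2 11.2 ang 3.9 | circ 576.6 191.9 r 6.1 | mean 576.5 191.8
wrist orange px [398  69  14  12] zt 49.8 rect 575.0 175.3 sz 11.6 11.6 ang 34.3 | circ 575.9 174.5 r 6.9 | mean 575.5 175.2
wrist orange px [381  74  11  13] zt 50.0 rect 557.0 176.7 sz 11.9 10.5 ang 67.3 | circ 557.3 176.6 r 5.9 | mean 557.2 176.7
wrist orange px [419  81  11  13] zt 49.9 rect 591.8 156.9 sz 11.8 10.7 ang 79.8 | circ 591.7 156.8 r 6.0 | mean 591.6 156.8
wrist orange px [330 298  44  35] zt 65.0 rect 439.5 -56.3 sz 29.5 44.0 ang 82.8 | circ 438.7 -63.7 r 22.4 | mean 441.2 -52.1
d tool [148.8 -81.1 140.2] rotvec deg [ 0.04 -0.01 -0.05] now [455.1  85.4 400.3] [ 3.141 -0.     1.221]
```

View pics/w3.png

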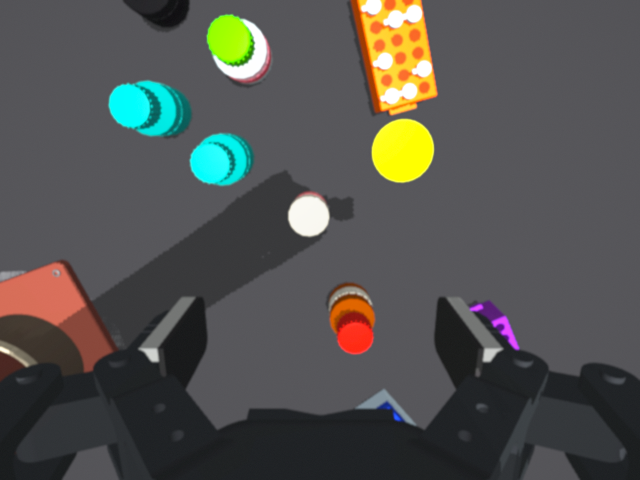

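The wrist picture shows green cap (230,40), jar lid (309,215), yellow coaster (403,151) and orange rack (395,55). The arm was still settling, so I'll stop properly above green before measuring again.

```bash
python3 -m handwheel '[{"ax":0,"ay":0,"az":0,"dx":22,"dy":-14,"dz":0,"jaw":1},{"ax":0,"ay":0,"az":0,"dx":22,"dy":-14,"dz":0,"jaw":1},{"ax":0,"ay":0,"az":0,"dx":22,"dy":-14,"dz":0,"jaw":1},{"ax":0,"ay":0,"az":0,"dx":22,"dy":-14,"dz":0,"jaw":1},{"ax":0,"ay":0,"az":0,"dx":12,"dy":-14,"dz":0,"jaw":1},{"ax":0,"ay":0,"az":0,"dx":0,"dy":-11,"dz":0,"jaw":1},{"ax":0,"ay":0,"az":0,"dx":0,"dy":0,"dz":0,"jaw":1},{"ax":0,"ay":0,"az":0,"dx":0,"dy":0,"dz":0,"jaw":1},{"ax":0,"ay":0,"az":0,"dx":0,"dy":0,"dz":0,"jaw":1},{"ax":0,"ay":0,"az":0,"dx":0,"dy":0,"dz":0,"jaw":1},{"ax":0,"ay":0,"az":0,"dx":0,"dy":0,"dz":0,"jaw":1}]'
python3 - <<'E'
from h import *
p=blobs('wrist',['green','yellow','white']);cv2.imwrite('pics/w4.png',p[:,:,::-1])
rows(430,253,260,1.222)
E
```

```text
clock: 6.25
tool_pos: [414.5, 204.5, 399.9]
orientation: [-3.141, -0.0, 1.217]
force: [0.6, -0.6, -0.1]
finger_gap: 85.6
gripper_force: 0.0
wrist yellow px [431 199  59  57] zt 4.5 rect 561.1 96.6 sz 74.1 73.9 ang 74.8 | circ 561.1 96.4 r 37.9 | mean 560.8 98.1
wrist white px [394   0  68  70] zt 4.7 rect 582.8 322.9 sz 69.3 74.4 ang 70.2 | circ 583.7 325.2 r 37.3 | mean 582.7 324.8
wrist white px [449  75  37  21] zt 60.5 rect 589.4 258.7 sz 13.2 35.3 ang 84.8 | circ 589.4 259.1 r 17.8 | mean 590.3 258.7
wrist white px [434 102  19  16] zt 60.6 rect 561.0 244.5 sz 12.6 17.6 ang 70.0 | circ 561.0 244.6 r 9.0 | mean 562.1 244.2
wrist white px [455 109  36  20] zt 60.6 rect 587.0 225.2 sz 13.3 35.9 ang 85.1 | circ 587.0 225.2 r 18.0 | mean 587.7 225.2
wrist white px [291 121  52  53] zt 62.2 rect 427.4 254.4 sz 49.9 48.9 ang 56.3 | circ 427.0 254.2 r 25.8 | mean 430.1 259.3
wrist white px [443 152  19  14] zt 60.3 rect 557.7 194.6 sz 13.0 16.3 ang 56.2 | circ 557.0 194.2 r 9.0 | mean 557.8 194.1
wrist white px [480 158  19  14] zt 60.4 rect 591.4 175.1 sz 12.7 17.5 ang 67.8 | circ 591.1 174.1 r 8.9 | mean 592.3 174.4
wrist white px [449 178  35  18] zt 60.4 rect 562.7 160.0 sz 13.6 35.6 ang 85.0 | circ 562.7 160.0 r 17.9 | mean 563.9 160.0
wrist white px [356 276  40  38] zt 53.4 rect 433.2 71.3 sz 44.7 44.6 ang 65.6 | circ 433.1 70.8 r 22.9 | mean 433.1 71.9
wrist white px [143 349  15  12] zt 379.2 rect 373.7 229.7 sz 3.7 4.6 ang 21.8 | circ 373.1 229.6 r 2.5 | mean 373.4 229.5
wrist white px [484 348  14  13] zt 379.3 rect 459.4 197.7 sz 4.1 3.6 ang 56.6 | circ 459.6 197.8 r 2.4 | mean 459.6 197.9
d tool [ 50.7  -2.1 139.9] rotvec deg [-0.01 -0.   -0.27] now [414.4 204.7 399.9] [-3.141 -0.     1.217]
```

```bash
python3 -c "
from h import *
rows(428.5,254,200,1.222)"
```

```text
d tool [ 51.1  -3.8 199.9] rotvec deg [-0.01 -0.   -0.27] now [414.4 204.7 399.9] [-3.141 -0.     1.217]
```

```bash
python3 -m handwheel '[{"ax":0,"ay":0,"az":0,"dx":17,"dy":-1.3,"dz":10,"jaw":1},{"ax":0,"ay":0,"az":0,"dx":17,"dy":-1.3,"dz":30,"jaw":1},{"ax":0,"ay":0,"az":0,"dx":17,"dy":-1.2,"dz":35,"jaw":1},{"ax":0,"ay":0,"az":0,"dx":0,"dy":0,"dz":35,"jaw":1},{"ax":0,"ay":0,"az":0,"dx":0,"dy":0,"dz":30,"jaw":1},{"ax":0,"ay":0,"az":0,"dx":0,"dy":0,"dz":30,"jaw":1},{"ax":0,"ay":0,"az":0,"dx":0,"dy":0,"dz":20,"jaw":1},{"ax":0,"ay":0,"az":0,"dx":0,"dy":0,"dz":10,"jaw":1},{"ax":0,"ay":0,"az":0,"dx":0,"dy":0,"dz":0,"jaw":1},{"ax":0,"ay":0,"az":0,"dx":0,"dy":0,"dz":0,"jaw":1},{"ax":0,"ay":0,"az":0,"dx":0,"dy":0,"dz":0,"jaw":1}]'
python3 - <<'E'
from h import *
rows(428.5,254,140,1.222)
p,d=cams.camera('wrist');cv2.imwrite('pics/w5.png',p[:,:,::-1])
E
```

```text
clock: 7.4
tool_pos: [428.9, 254.6, 201.1]
orientation: [3.14, -0.001, 1.218]
force: [0.2, -0.1, 0.1]
finger_gap: 85.7
gripper_force: 0.0
d tool [-0.7 -0.2 61.1] rotvec deg [ 0.08 -0.07 -0.24] now [428.9 254.6 201.1] [ 3.140e+00 -1.000e-03  1.218e+00]
```

View pics/w5.png

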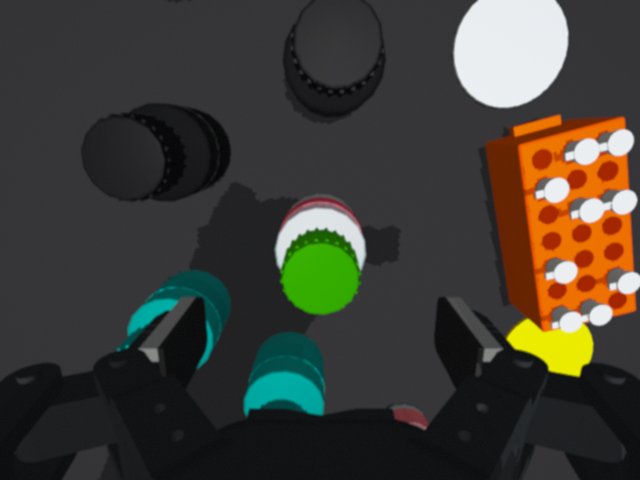

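The green cap is centred at (320,278) between the open fingers, clear of the turquoise bottles at (185,320) and (285,375). Descend and close.

```bash
python3 -m handwheel '[{"ax":0,"ay":0,"az":0,"dx":0,"dy":0,"dz":15,"jaw":1},{"ax":0,"ay":0,"az":0,"dx":0,"dy":0,"dz":20,"jaw":1},{"ax":0,"ay":0,"az":0,"dx":0,"dy":0,"dz":16,"jaw":1},{"ax":0,"ay":0,"az":0,"dx":0,"dy":0,"dz":10,"jaw":1},{"ax":0,"ay":0,"az":0,"dx":0,"dy":0,"dz":0,"jaw":1},{"ax":0,"ay":0,"az":0,"dx":0,"dy":0,"dz":0,"jaw":0.7},{"ax":0,"ay":0,"az":0,"dx":0,"dy":0,"dz":0,"jaw":0.55},{"ax":0,"ay":0,"az":0,"dx":0,"dy":0,"dz":0,"jaw":0.45},{"ax":0,"ay":0,"az":0,"dx":0,"dy":0,"dz":0,"jaw":0.3},{"ax":0,"ay":0,"az":0,"dx":0,"dy":0,"dz":0,"jaw":0.2},{"ax":0,"ay":0,"az":0,"dx":0,"dy":0,"dz":0,"jaw":0.2},{"ax":0,"ay":0,"az":0,"dx":0,"dy":0,"dz":0,"jaw":0.2},{"ax":0,"ay":0,"az":0,"dx":0,"dy":0,"dz":0,"jaw":0.2}]'; python3 -c "
from h import *
rows(428.5,254,140,1.222)"
```

```text
clock: 8.75
tool_pos: [428.8, 254.4, 139.8]
orientation: [3.14, -0.001, 1.218]
force: [-0.5, -0.6, 6.4]
finger_gap: 36.8
gripper_force: 59.9
d tool [-0.5 -0.1 -0.2] rotvec deg [ 0.07 -0.04 -0.25] now [428.8 254.4 139.8] [ 3.140e+00 -1.000e-03  1.218e+00]
```

```bash
python3 -m handwheel '[{"ax":0,"ay":0,"az":0,"dx":0,"dy":0,"dz":-6,"jaw":0.2},{"ax":0,"ay":0,"az":0,"dx":0,"dy":0,"dz":-12,"jaw":0.2},{"ax":0,"ay":0,"az":0,"dx":0,"dy":0,"dz":-20,"jaw":0.2},{"ax":0,"ay":0,"az":0,"dx":0,"dy":0,"dz":-25,"jaw":0.2},{"ax":0,"ay":0,"az":0,"dx":0,"dy":0,"dz":-25,"jaw":0.2},{"ax":0,"ay":0,"az":0,"dx":0,"dy":0,"dz":-20,"jaw":0.2},{"ax":0,"ay":0,"az":0,"dx":0,"dy":0,"dz":-12,"jaw":0.2},{"ax":0,"ay":0,"az":0,"dx":0,"dy":0,"dz":0,"jaw":0.2},{"ax":0,"ay":0,"az":0,"dx":0,"dy":0,"dz":0,"jaw":0.2}]'; python3 -c "
from h import *
rows(584,324,260,1.218)"
```

```text
clock: 9.65
tool_pos: [428.1, 253.9, 258.5]
orientation: [-3.141, 0.0, 1.218]
force: [0.1, -1.0, -2.2]
finger_gap: 36.6
gripper_force: 60.2
d tool [119.6 122.1  -1.6] rotvec deg [-0.01  0.02 -0.02] now [428.1 253.9 258.5] [-3.141  0.     1.218]
```

```bash
python3 -m handwheel '[{"ax":0,"ay":0,"az":0,"dx":6,"dy":6,"dz":0,"jaw":0.2},{"ax":0,"ay":0,"az":0,"dx":12,"dy":12,"dz":0,"jaw":0.2},{"ax":0,"ay":0,"az":0,"dx":18,"dy":18,"dz":0,"jaw":0.2},{"ax":0,"ay":0,"az":0,"dx":18,"dy":18,"dz":0,"jaw":0.2},{"ax":0,"ay":0,"az":0,"dx":18,"dy":18,"dz":0,"jaw":0.2},{"ax":0,"ay":0,"az":0,"dx":18,"dy":18,"dz":0,"jaw":0.2},{"ax":0,"ay":0,"az":0,"dx":16,"dy":18,"dz":0,"jaw":0.2},{"ax":0,"ay":0,"az":0,"dx":9,"dy":9,"dz":0,"jaw":0.2},{"ax":0,"ay":0,"az":0,"dx":4.6,"dy":5,"dz":0,"jaw":0.2},{"ax":0,"ay":0,"az":0,"dx":0,"dy":0,"dz":0,"jaw":0.2},{"ax":0,"ay":0,"az":0,"dx":0,"dy":0,"dz":0,"jaw":0.2},{"ax":0,"ay":0,"az":0,"dx":0,"dy":0,"dz":0,"jaw":0.2},{"ax":0,"ay":0,"az":0,"dx":0,"dy":0,"dz":0,"jaw":0.2}]'; python3 -c "
from h import *
rows(584,324,146,1.218);p=blobs('wrist',['white']);blobs('top',['white','green']);blobs('scene',['green'])"
```

```text
clock: 10.95
tool_pos: [583.7, 324.1, 259.2]
orientation: [3.141, 0.0, 1.218]
force: [0.1, 0.1, -1.3]
finger_gap: 36.2
gripper_force: 60.1
d tool [  0.    0.2 113.2] rotvec deg [ 0.03  0.   -0.  ] now [583.7 324.1 259.2] [3.141 0.    1.218]
wrist white px [  0  72 109 116] zt 85.2 rect 433.3 447.7 sz 69.0 30.0 ang 56.7 | circ 422.1 455.1 r 34.5 | mean 438.4 446.4
wrist white px [279 169  85  60] zt 5.2 rect 586.8 334.8 sz 50.7 73.6 ang 70.5 | circ 583.2 324.8 r 36.9 | mean 587.4 337.1
wrist white px [261 234 120  60] zt 183.8 rect 587.3 336.2 sz 19.5 43.0 ang 68.5 | circ 584.9 330.2 r 21.5 | mean 587.9 338.0
top white px [  0 167   6  29] zt 145.5 rect 624.4 855.6 sz 59.2 12.9 ang 0.8 | circ 624.3 859.3 r 29.7 | mean 623.5 857.1
top white px [155 252  20  20] zt 81.9 rect 406.1 434.2 sz 15.2 52.5 ang 62.1 | circ 409.1 440.0 r 26.3 | mean 405.2 432.1
scene green px [415 306  18  25] zt 218.7 rect 585.4 332.0 sz 40.2 19.8 ang 11.3 | circ 586.4 326.9 r 20.2 | mean 584.5 331.6
```

```bash
python3 -m handwheel '[{"ax":0,"ay":0,"az":0,"dx":0,"dy":0,"dz":10,"jaw":0.2},{"ax":0,"ay":0,"az":0,"dx":0,"dy":0,"dz":25,"jaw":0.2},{"ax":0,"ay":0,"az":0,"dx":0,"dy":0,"dz":25,"jaw":0.2},{"ax":0,"ay":0,"az":0,"dx":0,"dy":0,"dz":25,"jaw":0.2},{"ax":0,"ay":0,"az":0,"dx":0,"dy":0,"dz":15,"jaw":0.2},{"ax":0,"ay":0,"az":0,"dx":0,"dy":0,"dz":8,"jaw":0.2},{"ax":0,"ay":0,"az":0,"dx":0,"dy":0,"dz":4,"jaw":0.2},{"ax":0,"ay":0,"az":0,"dx":0,"dy":0,"dz":0,"jaw":0.2},{"ax":0,"ay":0,"az":0,"dx":0,"dy":0,"dz":0,"jaw":0.2},{"ax":0,"ay":0,"az":0,"dx":0,"dy":0,"dz":2,"jaw":0.2},{"ax":0,"ay":0,"az":0,"dx":0,"dy":0,"dz":1.5,"jaw":0.2},{"ax":0,"ay":0,"az":0,"dx":0,"dy":0,"dz":0,"jaw":0.2},{"ax":0,"ay":0,"az":0,"dx":0,"dy":0,"dz":0,"jaw":0.2}]'; python3 -c "
from h import *
rows(584,324,143,1.218)"
```

```text
clock: 12.4
tool_pos: [584.1, 324.2, 143.5]
orientation: [3.142, -0.0, 1.218]
force: [0.2, 0.9, -1.7]
finger_gap: 36.8
gripper_force: 60.2
d tool [-0.3 -0.   0.5] rotvec deg [ 0.   -0.   -0.01] now [584.1 324.2 143.5] [ 3.142 -0.     1.218]
```

```bash
python3 -m handwheel '[{"ax":0,"ay":0,"az":0,"dx":0,"dy":0,"dz":0.8,"jaw":0.2},{"ax":0,"ay":0,"az":0,"dx":0,"dy":0,"dz":0,"jaw":0.2},{"ax":0,"ay":0,"az":0,"dx":0,"dy":0,"dz":0,"jaw":0.2}]'
```

```text
clock: 12.7
tool_pos: [584.2, 324.4, 142.9]
orientation: [3.141, -0.0, 1.218]
force: [0.2, -1.1, 1.7]
finger_gap: 36.5
gripper_force: 60.4
```

In contact. Release and rise.

```bash
python3 -m handwheel '[{"ax":0,"ay":0,"az":0,"dx":0,"dy":0,"dz":0,"jaw":0.5},{"ax":0,"ay":0,"az":0,"dx":0,"dy":0,"dz":0,"jaw":0.6},{"ax":0,"ay":0,"az":0,"dx":0,"dy":0,"dz":0,"jaw":0.8},{"ax":0,"ay":0,"az":0,"dx":0,"dy":0,"dz":0,"jaw":1},{"ax":0,"ay":0,"az":0,"dx":0,"dy":0,"dz":0,"jaw":1},{"ax":0,"ay":0,"az":0,"dx":0,"dy":0,"dz":-10,"jaw":1},{"ax":0,"ay":0,"az":0,"dx":0,"dy":0,"dz":-25,"jaw":1},{"ax":0,"ay":0,"az":0,"dx":0,"dy":0,"dz":-30,"jaw":1},{"ax":0,"ay":0,"az":0,"dx":0,"dy":0,"dz":-35,"jaw":1},{"ax":0,"ay":0,"az":0,"dx":0,"dy":0,"dz":-35,"jaw":1},{"ax":0,"ay":0,"az":0,"dx":0,"dy":0,"dz":-15,"jaw":1},{"ax":0,"ay":0,"az":0,"dx":0,"dy":0,"dz":0,"jaw":1},{"ax":0,"ay":0,"az":0,"dx":0,"dy":0,"dz":0,"jaw":1},{"ax":0,"ay":0,"az":0,"dx":0,"dy":0,"dz":0,"jaw":1}]'; python3 -c "
from h import *
blobs('wrist',['white','green']);
rows(438.8,-65.7,293,1.218);blobs('scene',['green'])"
```

```text
clock: 14.1
tool_pos: [583.7, 323.8, 291.0]
orientation: [-3.14, 0.002, 1.218]
force: [-1.1, -0.5, -0.7]
finger_gap: 85.5
gripper_force: 0.0
wrist white px [  0  72 129 109] zt 85.6 rect 422.5 455.0 sz 71.2 55.6 ang 58.1 | circ 415.6 459.3 r 36.0 | mean 429.6 452.8
wrist white px [283 164  78  69] zt 64.6 rect 585.3 331.0 sz 35.3 51.5 ang 68.7 | circ 582.9 324.6 r 25.9 | mean 587.3 336.5
wrist white px [335 274  43  22] zt 60.4 rect 589.8 258.6 sz 14.3 35.4 ang 84.1 | circ 589.8 259.4 r 17.7 | mean 591.0 258.8
wrist white px [319 301  22  18] zt 60.3 rect 562.4 245.2 sz 13.3 16.8 ang 56.4 | circ 561.5 244.4 r 8.9 | mean 562.6 244.4
wrist white px [344 309  42  21] zt 60.3 rect 587.0 225.3 sz 14.0 35.3 ang 85.7 | circ 587.0 225.2 r 17.7 | mean 588.2 225.4
wrist white px [142 349  16  12] zt 270.5 rect 542.4 348.7 sz 4.2 4.0 ang 74.3 | circ 542.7 349.0 r 2.5 | mean 542.6 348.7
wrist white px [484 349  16  12] zt 270.3 rect 628.7 317.3 sz 4.6 3.7 ang 44.1 | circ 629.0 317.0 r 2.6 | mean 628.8 317.1
wrist white px [334 352  21  15] zt 60.3 rect 558.0 193.2 sz 16.5 13.3 ang 29.5 | circ 557.1 193.7 r 8.8 | mean 558.4 194.3
wrist white px [378 358  20  16] zt 60.1 rect 592.1 173.4 sz 16.8 13.5 ang 25.3 | circ 591.6 174.3 r 8.7 | mean 592.7 174.4
wrist white px [343 378  40  20] zt 60.1 rect 563.1 159.7 sz 14.8 35.2 ang 82.7 | circ 563.3 160.6 r 17.6 | mean 564.1 160.1
wrist green px [295 200  54  57] zt 102.4 rect 583.0 324.3 sz 37.5 37.3 ang 73.6 | circ 582.8 323.8 r 20.0 | mean 581.6 323.7
d tool [-415.6   -1.4   -1.3] rotvec deg [-0.09  0.11 -0.  ] now [583.7 323.8 291. ] [-3.140e+00  2.000e-03  1.218e+00]
scene green px [401 341  22  24] zt 102.2 rect 584.3 323.4 sz 36.8 36.7 ang 49.0 | circ 584.3 323.2 r 19.4 | mean 585.2 323.7
```

Green stands at (583,324.2) and the coaster measures (583.2,324.8). Next the amber bottle.

```bash
python3 -m handwheel '[{"ax":0,"ay":0,"az":0,"dx":-10,"dy":0,"dz":0,"jaw":1},{"ax":0,"ay":0,"az":0,"dx":-25,"dy":0,"dz":0,"jaw":1},{"ax":0,"ay":0,"az":0,"dx":-30,"dy":0,"dz":0,"jaw":1},{"ax":0,"ay":0,"az":0,"dx":-30,"dy":0,"dz":0,"jaw":1},{"ax":0,"ay":0,"az":0,"dx":-30,"dy":0,"dz":0,"jaw":1},{"ax":0,"ay":0,"az":0,"dx":-30,"dy":0,"dz":0,"jaw":1},{"ax":0,"ay":0,"az":0,"dx":-30,"dy":0,"dz":0,"jaw":1},{"ax":0,"ay":0,"az":0,"dx":-30,"dy":0,"dz":0,"jaw":1},{"ax":0,"ay":0,"az":0,"dx":-30,"dy":0,"dz":0,"jaw":1},{"ax":0,"ay":0,"az":0,"dx":-30,"dy":0,"dz":0,"jaw":1},{"ax":0,"ay":0,"az":0,"dx":-30,"dy":0,"dz":10,"jaw":1},{"ax":0,"ay":0,"az":0,"dx":-30,"dy":0,"dz":20,"jaw":1},{"ax":0,"ay":0,"az":0,"dx":-30,"dy":0,"dz":20,"jaw":1},{"ax":0,"ay":0,"az":0,"dx":-30,"dy":0,"dz":20,"jaw":1},{"ax":0,"ay":0,"az":0,"dx":-15,"dy":0,"dz":20,"jaw":1},{"ax":0,"ay":0,"az":0,"dx":-5,"dy":0,"dz":0,"jaw":1},{"ax":0,"ay":0,"az":0,"dx":0,"dy":0,"dz":0,"jaw":1},{"ax":0,"ay":0,"az":0,"dx":0,"dy":0,"dz":0,"jaw":1},{"ax":0,"ay":0,"az":0,"dx":0,"dy":0,"dz":0,"jaw":1},{"ax":0,"ay":0,"az":0,"dx":0,"dy":0,"dz":0,"jaw":1}]'; python3 -c "
from h import *
blobs('wrist',['red','yellow']);
rows(439.3,-65.7,140,1.218)"
```

```text
clock: 16.2
tool_pos: [441.2, -64.4, 203.3]
orientation: [3.14, -0.0, 1.219]
force: [0.3, -1.4, 0.8]
finger_gap: 85.3
gripper_force: 0.0
wrist red px [278 228  79  85] zt 99.3 rect 438.3 -64.5 sz 37.8 39.0 ang 77.2 | circ 438.3 -65.1 r 20.0 | mean 438.6 -63.8
d tool [-1.7 -1.3 63.1] rotvec deg [ 0.04 -0.01  0.06] now [441.1 -64.5 203.1] [ 3.141 -0.     1.219]
```

```bash
python3 -m handwheel '[{"ax":0,"ay":0,"az":0,"dx":-1.4,"dy":-1.8,"dz":5,"jaw":1},{"ax":0,"ay":0,"az":0,"dx":0,"dy":0,"dz":20,"jaw":1},{"ax":0,"ay":0,"az":0,"dx":0,"dy":0,"dz":20,"jaw":1},{"ax":0,"ay":0,"az":0,"dx":0,"dy":0,"dz":13,"jaw":1},{"ax":0,"ay":0,"az":0,"dx":0,"dy":0,"dz":5,"jaw":1},{"ax":0,"ay":0,"az":0,"dx":0,"dy":0,"dz":0,"jaw":1},{"ax":0,"ay":0,"az":0,"dx":0,"dy":0,"dz":0,"jaw":0.7},{"ax":0,"ay":0,"az":0,"dx":0,"dy":0,"dz":0,"jaw":0.55},{"ax":0,"ay":0,"az":0,"dx":0,"dy":0,"dz":0,"jaw":0.45},{"ax":0,"ay":0,"az":0,"dx":0,"dy":0,"dz":0,"jaw":0.3},{"ax":0,"ay":0,"az":0,"dx":0,"dy":0,"dz":0,"jaw":0.2},{"ax":0,"ay":0,"az":0,"dx":0,"dy":0,"dz":0,"jaw":0.2},{"ax":0,"ay":0,"az":0,"dx":0,"dy":0,"dz":0,"jaw":0.2}]'; python3 -m handwheel '[{"ax":0,"ay":0,"az":0,"dx":0,"dy":0,"dz":0,"jaw":0.2},{"ax":0,"ay":0,"az":0,"dx":0,"dy":0,"dz":-6,"jaw":0.2},{"ax":0,"ay":0,"az":0,"dx":0,"dy":0,"dz":-12,"jaw":0.2},{"ax":0,"ay":0,"az":0,"dx":0,"dy":0,"dz":-20,"jaw":0.2},{"ax":0,"ay":0,"az":0,"dx":0,"dy":0,"dz":-25,"jaw":0.2},{"ax":0,"ay":0,"az":0,"dx":0,"dy":0,"dz":-25,"jaw":0.2},{"ax":0,"ay":0,"az":0,"dx":0,"dy":0,"dz":-20,"jaw":0.2},{"ax":0,"ay":0,"az":0,"dx":0,"dy":0,"dz":-12,"jaw":0.2},{"ax":0,"ay":0,"az":0,"dx":0,"dy":0,"dz":0,"jaw":0.2},{"ax":0,"ay":0,"az":0,"dx":0,"dy":0,"dz":0,"jaw":0.2},{"ax":0,"ay":0,"az":0,"dx":0,"dy":0,"dz":0,"jaw":0.2}]';  python3 -c "
from h import *
rows(561.4,96.5,260,1.218)"
```

```text
clock: 17.55
tool_pos: [439.0, -65.9, 140.4]
orientation: [3.14, -0.0, 1.218]
force: [-0.4, 0.7, 6.1]
finger_gap: 36.7
gripper_force: 59.7
clock: 18.65
tool_pos: [437.9, -65.8, 258.6]
orientation: [-3.14, 0.0, 1.218]
force: [0.9, 0.1, -1.6]
finger_gap: 36.4
gripper_force: 60.2
d tool [195.   59.8  -1.5] rotvec deg [-0.1  0.  -0. ] now [437.9 -65.8 258.6] [-3.14   0.     1.218]
```

```bash
python3 -m handwheel '[{"ax":0,"ay":0,"az":0,"dx":8,"dy":2,"dz":0,"jaw":0.2},{"ax":0,"ay":0,"az":0,"dx":16,"dy":5,"dz":0,"jaw":0.2},{"ax":0,"ay":0,"az":0,"dx":24,"dy":8,"dz":0,"jaw":0.2},{"ax":0,"ay":0,"az":0,"dx":24,"dy":8,"dz":0,"jaw":0.2},{"ax":0,"ay":0,"az":0,"dx":24,"dy":8,"dz":0,"jaw":0.2},{"ax":0,"ay":0,"az":0,"dx":24,"dy":8,"dz":0,"jaw":0.2},{"ax":0,"ay":0,"az":0,"dx":24,"dy":8,"dz":0,"jaw":0.2},{"ax":0,"ay":0,"az":0,"dx":24,"dy":7,"dz":0,"jaw":0.2},{"ax":0,"ay":0,"az":0,"dx":16,"dy":4,"dz":0,"jaw":0.2},{"ax":0,"ay":0,"az":0,"dx":10,"dy":2,"dz":0,"jaw":0.2},{"ax":0,"ay":0,"az":0,"dx":0,"dy":0,"dz":0,"jaw":0.2},{"ax":0,"ay":0,"az":0,"dx":0,"dy":0,"dz":0,"jaw":0.2},{"ax":0,"ay":0,"az":0,"dx":0,"dy":0,"dz":0,"jaw":0.2},{"ax":0,"ay":0,"az":0,"dx":0,"dy":0,"dz":0,"jaw":0.2}]'; python3 -c "
from h import *
rows(561.4,96.2,143,1.218);blobs('wrist',['yellow'])"
```

```text
clock: 20.05
tool_pos: [561.6, 94.5, 259.7]
orientation: [3.141, 0.001, 1.217]
force: [-0.3, 0.1, -1.2]
finger_gap: 36.2
gripper_force: 60.2
d tool [  1.6  -0.9 116.7] rotvec deg [ 0.02  0.03 -0.08] now [561.6  94.5 259.7] [3.141e+00 1.000e-03 1.217e+00]
wrist yellow px [317 105  31  41] zt 49.5 rect 590.7 159.4 sz 23.2 21.9 ang 84.3 | circ 590.6 159.4 r 15.5 | mean 591.9 157.0
wrist yellow px [279 166  83  59] zt 4.6 rect 564.7 108.3 sz 49.2 71.5 ang 71.4 | circ 561.6 98.0 r 36.6 | mean 565.3 109.9
```

```bash
python3 -m handwheel '[{"ax":0,"ay":0,"az":0,"dx":2,"dy":-0.8,"dz":10,"jaw":0.2},{"ax":0,"ay":0,"az":0,"dx":0,"dy":0,"dz":25,"jaw":0.2},{"ax":0,"ay":0,"az":0,"dx":0,"dy":0,"dz":25,"jaw":0.2},{"ax":0,"ay":0,"az":0,"dx":0,"dy":0,"dz":25,"jaw":0.2},{"ax":0,"ay":0,"az":0,"dx":0,"dy":0,"dz":15,"jaw":0.2},{"ax":0,"ay":0,"az":0,"dx":0,"dy":0,"dz":8,"jaw":0.2},{"ax":0,"ay":0,"az":0,"dx":0,"dy":0,"dz":4,"jaw":0.2},{"ax":0,"ay":0,"az":0,"dx":0,"dy":0,"dz":0,"jaw":0.2},{"ax":0,"ay":0,"az":0,"dx":0,"dy":0,"dz":0,"jaw":0.2},{"ax":0,"ay":0,"az":0,"dx":0,"dy":0,"dz":2,"jaw":0.2},{"ax":0,"ay":0,"az":0,"dx":0,"dy":0,"dz":1.5,"jaw":0.2},{"ax":0,"ay":0,"az":0,"dx":0,"dy":0,"dz":0,"jaw":0.2},{"ax":0,"ay":0,"az":0,"dx":0,"dy":0,"dz":0,"jaw":0.2}]'
```

```text
clock: 21.4
tool_pos: [561.8, 97.6, 144.2]
orientation: [3.142, -0.0, 1.218]
force: [-0.5, -0.5, -2.1]
finger_gap: 36.3
gripper_force: 60.2
```

```bash
python3 -m handwheel '[{"ax":0,"ay":0,"az":0,"dx":-0.8,"dy":0,"dz":0,"jaw":0.2},{"ax":0,"ay":0,"az":0,"dx":0,"dy":0,"dz":1,"jaw":0.2},{"ax":0,"ay":0,"az":0,"dx":0,"dy":0,"dz":0.3,"jaw":0.2},{"ax":0,"ay":0,"az":0,"dx":0,"dy":0,"dz":0,"jaw":0.2},{"ax":0,"ay":0,"az":0,"dx":0,"dy":0,"dz":0,"jaw":0.2}]'
```

```text
clock: 21.9
tool_pos: [561.7, 96.9, 143.4]
orientation: [3.141, 0.0, 1.218]
force: [-1.5, -0.5, 5.2]
finger_gap: 36.3
gripper_force: 61.1
```

```bash
python3 -m handwheel '[{"ax":0,"ay":0,"az":0,"dx":0,"dy":0,"dz":0,"jaw":0.5},{"ax":0,"ay":0,"az":0,"dx":0,"dy":0,"dz":0,"jaw":0.6},{"ax":0,"ay":0,"az":0,"dx":0,"dy":0,"dz":0,"jaw":0.8},{"ax":0,"ay":0,"az":0,"dx":0,"dy":0,"dz":0,"jaw":1},{"ax":0,"ay":0,"az":0,"dx":0,"dy":0,"dz":0,"jaw":1},{"ax":0,"ay":0,"az":0,"dx":0,"dy":0,"dz":-10,"jaw":1},{"ax":0,"ay":0,"az":0,"dx":0,"dy":0,"dz":-25,"jaw":1},{"ax":0,"ay":0,"az":0,"dx":0,"dy":0,"dz":-30,"jaw":1},{"ax":0,"ay":0,"az":0,"dx":0,"dy":0,"dz":-35,"jaw":1},{"ax":0,"ay":0,"az":0,"dx":0,"dy":0,"dz":-35,"jaw":1},{"ax":0,"ay":0,"az":0,"dx":0,"dy":0,"dz":-15,"jaw":1},{"ax":0,"ay":0,"az":0,"dx":0,"dy":0,"dz":0,"jaw":1},{"ax":0,"ay":0,"az":0,"dx":0,"dy":0,"dz":0,"jaw":1},{"ax":0,"ay":0,"az":0,"dx":0,"dy":0,"dz":0,"jaw":1}]'; python3 -c "
from h import *
blobs('wrist',['red','yellow']);blobs('scene',['red'])
rows(434.8,-274.5,200,1.909)"
```

```text
clock: 23.3
tool_pos: [560.9, 96.6, 291.3]
orientation: [-3.139, 0.001, 1.218]
force: [-0.4, -0.1, -0.3]
finger_gap: 85.0
gripper_force: 0.0
wrist red px [295 197  56  58] zt 102.4 rect 560.9 98.1 sz 39.0 37.9 ang 32.6 | circ 561.1 97.7 r 19.9 | mean 561.4 98.7
wrist yellow px [300  56  48  92] zt 49.6 rect 588.2 179.3 sz 62.8 30.3 ang 85.3 | circ 590.7 179.2 r 33.3 | mean 591.6 175.5
wrist yellow px [291 109  13  27] zt 49.5 rect 568.0 172.3 sz 19.3 9.1 ang 62.6 | circ 566.6 173.0 r 9.9 | mean 566.2 170.4
wrist yellow px [285 165  76  55] zt 4.8 rect 564.5 108.2 sz 49.3 71.8 ang 73.3 | circ 561.7 98.0 r 36.6 | mean 566.8 115.0
scene red px [190 147  54  35] zt 46.6 rect 414.6 -439.3 sz 62.1 152.8 ang 9.0 | circ 418.2 -438.5 r 79.2 | mean 424.6 -427.3
scene red px [318 270  18  21] zt 102.5 rect 563.4 97.9 sz 37.1 34.3 ang 66.4 | circ 563.5 96.9 r 19.6 | mean 563.9 98.1
d tool [-391.8   10.1   91.8] rotvec deg [ -0.14   0.   -39.59] now [561.   96.7 291.4] [-3.139e+00  1.000e-03  1.218e+00]
```

Amber stands at (561,97.8) and the coaster measures (561.6,98). Now the box.

```bash
python3 -m handwheel '[{"ax":0,"ay":0,"az":0,"dx":-10,"dy":0,"dz":0,"jaw":1},{"ax":0,"ay":0,"az":0,"dx":-25,"dy":1,"dz":0,"jaw":1},{"ax":0,"ay":0,"az":0,"dx":-30,"dy":1,"dz":0,"jaw":1},{"ax":0,"ay":0,"az":0,"dx":-30,"dy":1,"dz":0,"jaw":1},{"ax":0,"ay":0,"az":0,"dx":-30,"dy":1,"dz":0,"jaw":1},{"ax":0,"ay":0,"az":0,"dx":-30,"dy":1,"dz":0,"jaw":1},{"ax":0,"ay":0,"az":0,"dx":-30,"dy":1,"dz":0,"jaw":1},{"ax":0,"ay":0,"az":0,"dx":-30,"dy":1,"dz":0,"jaw":1},{"ax":0,"ay":0,"az":0,"dx":-30,"dy":1,"dz":0,"jaw":1},{"ax":0,"ay":0,"az":0,"dx":-30,"dy":1,"dz":0,"jaw":1},{"ax":0,"ay":0,"az":0,"dx":-30,"dy":1,"dz":10,"jaw":1},{"ax":0,"ay":0,"az":0,"dx":-30,"dy":0,"dz":20,"jaw":1},{"ax":0,"ay":0,"az":0,"dx":-30,"dy":0,"dz":20,"jaw":1},{"ax":0,"ay":0,"az":0,"dx":-19,"dy":0,"dz":20,"jaw":1},{"ax":0,"ay":0,"az":0,"dx":-8,"dy":0,"dz":20,"jaw":1}]'; python3 -m handwheel '[{"ax":0,"ay":0,"az":-5,"dx":0,"dy":0,"dz":0,"jaw":1},{"ax":0,"ay":0,"az":-6,"dx":0,"dy":0,"dz":0,"jaw":1},{"ax":0,"ay":0,"az":-6,"dx":0,"dy":0,"dz":0,"jaw":1},{"ax":0,"ay":0,"az":-6,"dx":0,"dy":0,"dz":0,"jaw":1},{"ax":0,"ay":0,"az":-6,"dx":0,"dy":0,"dz":0,"jaw":1},{"ax":0,"ay":0,"az":-6,"dx":0,"dy":0,"dz":0,"jaw":1},{"ax":0,"ay":0,"az":-4.6,"dx":0,"dy":0,"dz":0,"jaw":1},{"ax":0,"ay":0,"az":0,"dx":0,"dy":0,"dz":0,"jaw":1},{"ax":0,"ay":0,"az":0,"dx":0,"dy":0,"dz":0,"jaw":1},{"ax":0,"ay":0,"az":0,"dx":0,"dy":0,"dz":0,"jaw":1},{"ax":0,"ay":0,"az":0,"dx":0,"dy":0,"dz":0,"jaw":1}]'; python3 -c "
from h import *
p=blobs('wrist',['blue','purple']);cv2.imwrite('pics/w6.png',p[:,:,::-1])
rows(434.8,-274.5,80,1.909)"
```

```text
clock: 24.9
tool_pos: [433.4, -277.1, 201.6]
orientation: [-3.141, 0.0, 1.214]
force: [-0.2, 0.4, 0.6]
finger_gap: 85.3
gripper_force: 0.0
clock: 26.0
tool_pos: [435.3, -274.5, 202.8]
orientation: [-3.142, -0.0, 1.908]
force: [0.7, -0.2, 0.8]
finger_gap: 85.5
gripper_force: 0.0
wrist blue px [274 148  93 177] zt 41.6 rect 433.9 -274.6 sz 56.1 115.9 ang 19.0 | circ 433.9 -274.8 r 63.4 | mean 430.0 -275.9
wrist purple px [500  86 140 221] zt 49.4 rect 591.2 -191.9 sz 61.6 124.2 ang 6.7 | circ 591.1 -191.9 r 67.7 | mean 583.9 -199.7
d tool [ 1.000e-01 -5.000e-01  1.228e+02] rotvec deg [-0.   -0.01 -0.05] now [ 435.3 -274.4  202.8] [-3.142 -0.     1.908]
```

View pics/w6.png

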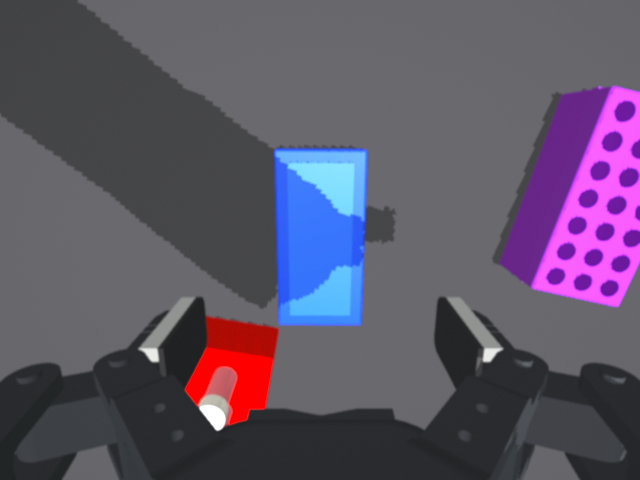

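The box at (320,237) is square between the fingers. The purple rack shows at (585,195) and the red rack at (235,370), which is clear. Descend and grip.

```bash
python3 -m handwheel '[{"ax":0,"ay":0,"az":0,"dx":0,"dy":-0.7,"dz":10,"jaw":1},{"ax":0,"ay":0,"az":0,"dx":0,"dy":0,"dz":25,"jaw":1},{"ax":0,"ay":0,"az":0,"dx":0,"dy":0,"dz":30,"jaw":1},{"ax":0,"ay":0,"az":0,"dx":0,"dy":0,"dz":25,"jaw":1},{"ax":0,"ay":0,"az":0,"dx":0,"dy":0,"dz":20,"jaw":1},{"ax":0,"ay":0,"az":0,"dx":0,"dy":0,"dz":12,"jaw":1},{"ax":0,"ay":0,"az":0,"dx":0,"dy":0,"dz":0,"jaw":1},{"ax":0,"ay":0,"az":0,"dx":0,"dy":0,"dz":0,"jaw":1},{"ax":0,"ay":0,"az":0,"dx":0,"dy":0,"dz":0,"jaw":0.8},{"ax":0,"ay":0,"az":0,"dx":0,"dy":0,"dz":0,"jaw":0.7},{"ax":0,"ay":0,"az":0,"dx":0,"dy":0,"dz":0,"jaw":0.6},{"ax":0,"ay":0,"az":0,"dx":0,"dy":0,"dz":0,"jaw":0.5},{"ax":0,"ay":0,"az":0,"dx":0,"dy":0,"dz":0,"jaw":0.4},{"ax":0,"ay":0,"az":0,"dx":0,"dy":0,"dz":0,"jaw":0.4},{"ax":0,"ay":0,"az":0,"dx":0,"dy":0,"dz":0,"jaw":0.4},{"ax":0,"ay":0,"az":0,"dx":0,"dy":0,"dz":0,"jaw":0.4}]'
python3 -m handwheel '[{"ax":0,"ay":0,"az":0,"dx":0,"dy":0,"dz":-6,"jaw":0.4},{"ax":0,"ay":0,"az":0,"dx":0,"dy":0,"dz":-14,"jaw":0.4},{"ax":0,"ay":0,"az":0,"dx":0,"dy":0,"dz":-20,"jaw":0.4},{"ax":0,"ay":0,"az":0,"dx":0,"dy":0,"dz":-25,"jaw":0.4},{"ax":0,"ay":0,"az":0,"dx":0,"dy":0,"dz":-25,"jaw":0.4},{"ax":0,"ay":0,"az":0,"dx":0,"dy":0,"dz":-10,"jaw":0.4},{"ax":0,"ay":0,"az":0,"dx":0,"dy":0,"dz":0,"jaw":0.4},{"ax":0,"ay":0,"az":0,"dx":0,"dy":0,"dz":0,"jaw":0.4}]'; python3 -c "
from h import *
rows(591.5,-191.8,180,1.908)
rows(591.5,-191.8,180,np.radians(96.6))"
```

```text
clock: 27.65
tool_pos: [435.3, -275.1, 82.0]
orientation: [3.141, 0.002, 1.909]
force: [-0.7, 0.2, 5.9]
finger_gap: 55.2
gripper_force: 63.9
clock: 28.45
tool_pos: [434.3, -274.6, 180.3]
orientation: [-3.141, -0.0, 1.909]
force: [-0.3, -0.1, -1.4]
finger_gap: 54.8
gripper_force: 63.5
d tool [ 26.  175.7   0.2] rotvec deg [-0.03 -0.02  0.05] now [ 434.3 -274.6  180.3] [-3.141 -0.     1.909]
d tool [ 26.  175.7   0.2] rotvec deg [-3.000e-02 -1.000e-02  1.277e+01] now [ 434.3 -274.6  180.3] [-3.141 -0.     1.909]
```

```bash
python3 -m handwheel '[{"ax":0,"ay":0,"az":0,"dx":1,"dy":7,"dz":0,"jaw":0.4},{"ax":0,"ay":0,"az":0,"dx":2,"dy":16,"dz":0,"jaw":0.4},{"ax":0,"ay":0,"az":0,"dx":4,"dy":24,"dz":0,"jaw":0.4},{"ax":0,"ay":0,"az":0,"dx":4,"dy":24,"dz":0,"jaw":0.4},{"ax":0,"ay":0,"az":0,"dx":4,"dy":24,"dz":0,"jaw":0.4},{"ax":0,"ay":0,"az":0,"dx":4,"dy":24,"dz":0,"jaw":0.4},{"ax":0,"ay":0,"az":0,"dx":3,"dy":24,"dz":0,"jaw":0.4},{"ax":0,"ay":0,"az":0,"dx":2,"dy":16,"dz":0,"jaw":0.4},{"ax":0,"ay":0,"az":0,"dx":1,"dy":10,"dz":0,"jaw":0.4},{"ax":0,"ay":0,"az":0,"dx":1,"dy":6.5,"dz":0,"jaw":0.4},{"ax":0,"ay":0,"az":2.5,"dx":0,"dy":0,"dz":0,"jaw":0.4},{"ax":0,"ay":0,"az":4,"dx":0,"dy":0,"dz":0,"jaw":0.4},{"ax":0,"ay":0,"az":4,"dx":0,"dy":0,"dz":0,"jaw":0.4},{"ax":0,"ay":0,"az":2.3,"dx":0,"dy":0,"dz":0,"jaw":0.4},{"ax":0,"ay":0,"az":0,"dx":0,"dy":0,"dz":0,"jaw":0.4},{"ax":0,"ay":0,"az":0,"dx":0,"dy":0,"dz":0,"jaw":0.4},{"ax":0,"ay":0,"az":0,"dx":0,"dy":0,"dz":0,"jaw":0.4}]'; python3 -c "
from h import *
rows(591.5,-191.8,130,np.radians(96.6))
p=blobs('wrist',['blue','purple']);blobs('scene',['blue','purple']);blobs('top',['blue','purple']);cv2.imwrite('pics/w7.png',p[:,:,::-1])"
```

```text
clock: 30.15
tool_pos: [591.4, -192.2, 180.8]
orientation: [-3.141, 0.0, 1.686]
force: [-0.0, -1.1, -1.5]
finger_gap: 55.0
gripper_force: 63.5
d tool [ 0.4  0.1 50.8] rotvec deg [-0.01  0.01  0.01] now [ 591.4 -192.2  180.8] [-3.141  0.     1.686]
wrist blue px [226 164 190 257] zt 140.4 rect 588.4 -177.8 sz 56.7 87.6 ang 6.2 | circ 588.9 -178.0 r 51.2 | mean 587.3 -178.5
wrist blue px [290 186  37   9] zt 140.1 rect 580.7 -142.2 sz 2.3 10.6 ang 86.3 | circ 580.7 -141.9 r 5.3 | mean 580.3 -142.1
wrist purple px [266 130 116  30] zt 49.4 rect 585.2 -134.5 sz 59.9 8.2 ang 6.7 | circ 585.1 -133.5 r 30.0 | mean 581.8 -134.7
scene blue px [213 195  35  30] zt 140.9 rect 590.6 -175.9 sz 55.5 85.0 ang 6.5 | circ 588.3 -175.8 r 47.9 | mean 588.0 -169.0
scene purple px [198 223  58  43] zt 49.4 rect 594.6 -191.4 sz 61.0 128.2 ang 7.9 | circ 593.0 -190.9 r 68.2 | mean 599.8 -180.3
top blue px [376 179  21  22] zt 143.5 rect 587.6 -156.7 sz 55.1 46.0 ang 6.7 | circ 586.9 -156.1 r 33.5 | mean 585.4 -155.4
top blue px [  0 254  29  36] zt 95.4 rect 386.4 849.7 sz 62.9 83.8 ang 30.6 | circ 384.6 849.5 r 48.9 | mean 386.8 844.1
top purple px [369 186  30  25] zt 52.0 rect 589.0 -163.6 sz 58.7 65.7 ang 6.7 | circ 589.4 -164.4 r 42.2 | mean 576.1 -152.2
```

```bash
python3 -m handwheel '[{"ax":0,"ay":0,"az":0,"dx":0.3,"dy":0.6,"dz":8,"jaw":0.4},{"ax":0,"ay":0,"az":0,"dx":0,"dy":0,"dz":15,"jaw":0.4},{"ax":0,"ay":0,"az":0,"dx":0,"dy":0,"dz":14,"jaw":0.4},{"ax":0,"ay":0,"az":0,"dx":0,"dy":0,"dz":7,"jaw":0.4},{"ax":0,"ay":0,"az":0,"dx":0,"dy":0,"dz":3,"jaw":0.4},{"ax":0,"ay":0,"az":0,"dx":0,"dy":0,"dz":0,"jaw":0.4},{"ax":0,"ay":0,"az":0,"dx":0,"dy":0,"dz":0,"jaw":0.4},{"ax":0,"ay":0,"az":0,"dx":0,"dy":0,"dz":1.5,"jaw":0.4},{"ax":0,"ay":0,"az":0,"dx":0,"dy":0,"dz":1,"jaw":0.4},{"ax":0,"ay":0,"az":0,"dx":0,"dy":0,"dz":0,"jaw":0.4},{"ax":0,"ay":0,"az":0,"dx":0,"dy":0,"dz":0,"jaw":0.4}]'
```

```text
clock: 31.4
tool_pos: [592.2, -191.5, 131.4]
orientation: [3.142, 0.0, 1.686]
force: [-0.3, -0.7, -1.8]
finger_gap: 55.5
gripper_force: 63.5
```

```bash
python3 -m handwheel '[{"ax":0,"ay":0,"az":0,"dx":0,"dy":0,"dz":1,"jaw":0.4},{"ax":0,"ay":0,"az":0,"dx":0,"dy":0,"dz":0,"jaw":0.4},{"ax":0,"ay":0,"az":0,"dx":0,"dy":0,"dz":0,"jaw":0.4}]'
```

```text
clock: 31.7
tool_pos: [592.2, -191.6, 130.3]
orientation: [-3.142, -0.0, 1.686]
force: [0.9, 0.0, -0.5]
finger_gap: 55.0
gripper_force: 63.5
```

```bash
python3 -m handwheel '[{"ax":0,"ay":0,"az":0,"dx":0,"dy":0,"dz":0.4,"jaw":0.4},{"ax":0,"ay":0,"az":0,"dx":0,"dy":0,"dz":0,"jaw":0.4},{"ax":0,"ay":0,"az":0,"dx":0,"dy":0,"dz":0,"jaw":0.4}]'; python3 -m handwheel '[{"ax":0,"ay":0,"az":0,"dx":0,"dy":0,"dz":0,"jaw":0.7},{"ax":0,"ay":0,"az":0,"dx":0,"dy":0,"dz":0,"jaw":0.8},{"ax":0,"ay":0,"az":0,"dx":0,"dy":0,"dz":0,"jaw":0.9},{"ax":0,"ay":0,"az":0,"dx":0,"dy":0,"dz":0,"jaw":1},{"ax":0,"ay":0,"az":0,"dx":0,"dy":0,"dz":0,"jaw":1},{"ax":0,"ay":0,"az":0,"dx":0,"dy":0,"dz":-10,"jaw":1},{"ax":0,"ay":0,"az":0,"dx":0,"dy":0,"dz":-25,"jaw":1},{"ax":0,"ay":0,"az":0,"dx":0,"dy":0,"dz":-30,"jaw":1},{"ax":0,"ay":0,"az":0,"dx":0,"dy":0,"dz":-35,"jaw":1},{"ax":0,"ay":0,"az":0,"dx":0,"dy":0,"dz":-35,"jaw":1},{"ax":0,"ay":0,"az":0,"dx":0,"dy":0,"dz":-35,"jaw":1},{"ax":0,"ay":0,"az":0,"dx":0,"dy":0,"dz":-25,"jaw":1},{"ax":0,"ay":0,"az":0,"dx":0,"dy":0,"dz":0,"jaw":1},{"ax":0,"ay":0,"az":0,"dx":0,"dy":0,"dz":0,"jaw":1},{"ax":0,"ay":0,"az":0,"dx":0,"dy":0,"dz":0,"jaw":1}]'; python3 -c "
from h import *
blobs('scene',['blue','purple']);p=blobs('wrist',['blue','purple']);cv2.imwrite('pics/w8.png',p[:,:,::-1])
rows(433.2,70.2,300,1.222)"
```

```text
clock: 32.0
tool_pos: [592.3, -191.5, 130.0]
orientation: [3.141, 0.0, 1.686]
force: [-0.4, -0.3, 0.4]
finger_gap: 55.3
gripper_force: 63.7
clock: 33.5
tool_pos: [591.8, -191.5, 324.0]
orientation: [-3.14, -0.001, 1.686]
force: [-0.0, 0.4, -0.8]
finger_gap: 85.2
gripper_force: 0.0
scene blue px [197 207  54  34] zt 90.2 rect 593.1 -190.0 sz 58.0 117.2 ang 6.0 | circ 593.5 -190.0 r 62.5 | mean 593.8 -188.4
scene purple px [198 230  59  36] zt 47.3 rect 614.7 -178.3 sz 54.6 135.6 ang 31.2 | circ 594.5 -190.6 r 67.9 | mean 608.2 -166.0
wrist blue px [286 145  72 138] zt 89.7 rect 591.1 -191.4 sz 56.0 114.7 ang 6.3 | circ 590.8 -191.4 r 63.3 | mean 586.9 -199.6
wrist purple px [288 131  70  14] zt 86.4 rect 585.5 -133.5 sz 50.1 0.1 ang 6.6 | circ 585.5 -133.5 r 25.0 | mean 586.2 -133.4
d tool [ 278.1 -127.5   24.2] rotvec deg [-0.11 -0.03 26.57] now [ 591.8 -191.5  323.7] [-3.140e+00 -1.000e-03  1.686e+00]
```

View pics/w8.png

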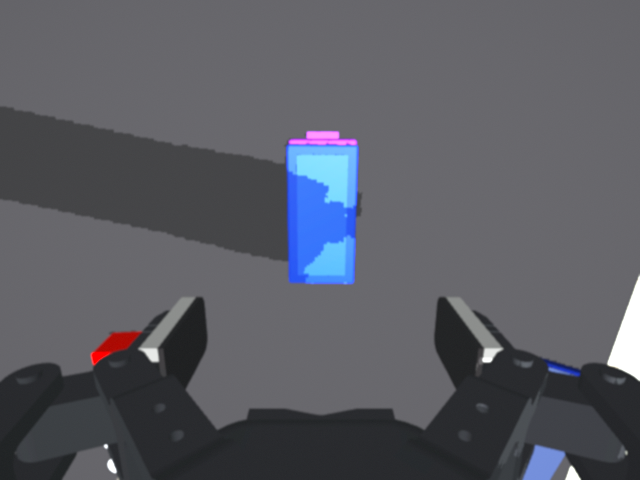

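The box at (322,214) lies centred and aligned on the purple rack, at (591.1,-191.4) and 6.3°. Now the jar.

```bash
python3 -m handwheel '[{"ax":0,"ay":0,"az":0,"dx":10,"dy":-5,"dz":0,"jaw":1},{"ax":0,"ay":0,"az":0,"dx":22,"dy":-10,"dz":0,"jaw":1},{"ax":0,"ay":0,"az":0,"dx":28,"dy":-13,"dz":0,"jaw":1},{"ax":0,"ay":0,"az":0,"dx":28,"dy":-13,"dz":0,"jaw":1},{"ax":0,"ay":0,"az":0,"dx":28,"dy":-13,"dz":0,"jaw":1},{"ax":0,"ay":0,"az":0,"dx":28,"dy":-13,"dz":10,"jaw":1},{"ax":0,"ay":0,"az":0,"dx":28,"dy":-13,"dz":20,"jaw":1},{"ax":0,"ay":0,"az":0,"dx":28,"dy":-13,"dz":25,"jaw":1},{"ax":0,"ay":0,"az":0,"dx":28,"dy":-13,"dz":25,"jaw":1},{"ax":0,"ay":0,"az":0,"dx":25,"dy":-11,"dz":25,"jaw":1},{"ax":0,"ay":0,"az":0,"dx":18,"dy":-8,"dz":25,"jaw":1},{"ax":0,"ay":0,"az":0,"dx":7,"dy":-2.5,"dz":15,"jaw":1},{"ax":0,"ay":0,"az":0,"dx":0,"dy":0,"dz":0,"jaw":1},{"ax":0,"ay":0,"az":0,"dx":0,"dy":0,"dz":0,"jaw":1},{"ax":0,"ay":0,"az":0,"dx":0,"dy":0,"dz":0,"jaw":1},{"ax":0,"ay":0,"az":0,"dx":0,"dy":0,"dz":0,"jaw":1}]'; python3 -c "
from h import *
p=blobs('wrist',['white']);cv2.imwrite('pics/w9.png',p[:,:,::-1])
rows(433.2,70.2,97,1.686)"
```

```text
clock: 35.2
tool_pos: [434.4, 69.6, 180.7]
orientation: [3.14, 0.0, 1.684]
force: [0.3, 0.2, -0.0]
finger_gap: 85.6
gripper_force: 0.0
wrist white px [601  21  39  34] zt 60.5 rect 556.5 192.6 sz 17.8 13.5 ang 23.3 | circ 556.2 192.9 r 9.6 | mean 557.3 193.6
wrist white px [573  99  67  38] zt 60.4 rect 561.6 159.6 sz 13.7 35.3 ang 85.9 | circ 561.4 157.1 r 17.7 | mean 562.1 159.4
wrist white px [279 219  81  77] zt 53.4 rect 432.6 70.2 sz 44.1 44.8 ang 5.4 | circ 432.6 70.5 r 22.7 | mean 432.5 71.1
d tool [ 0.7 -1.1 83.6] rotvec deg [ 0.07  0.01 -0.08] now [434.3  69.6 180.6] [3.14  0.    1.685]
```

View pics/w9.png

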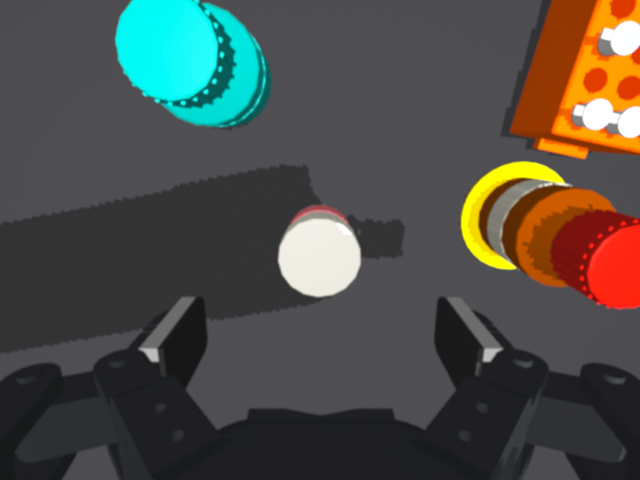

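The jar lid at (320,255) is centred between the fingers, with the amber bottle on its coaster at (540,230) and turquoise at (190,60), both clear. Grip the lid and lift.

```bash
python3 -m handwheel '[{"ax":0,"ay":0,"az":0,"dx":0.8,"dy":-1.3,"dz":10,"jaw":1},{"ax":0,"ay":0,"az":0,"dx":0,"dy":0,"dz":25,"jaw":1},{"ax":0,"ay":0,"az":0,"dx":0,"dy":0,"dz":25,"jaw":1},{"ax":0,"ay":0,"az":0,"dx":0,"dy":0,"dz":16,"jaw":1},{"ax":0,"ay":0,"az":0,"dx":0,"dy":0,"dz":8,"jaw":1},{"ax":0,"ay":0,"az":0,"dx":0,"dy":0,"dz":0,"jaw":1},{"ax":0,"ay":0,"az":0,"dx":0,"dy":0,"dz":0,"jaw":1},{"ax":0,"ay":0,"az":0,"dx":0,"dy":0,"dz":0,"jaw":0.8},{"ax":0,"ay":0,"az":0,"dx":0,"dy":0,"dz":0,"jaw":0.7},{"ax":0,"ay":0,"az":0,"dx":0,"dy":0,"dz":0,"jaw":0.6},{"ax":0,"ay":0,"az":0,"dx":0,"dy":0,"dz":0,"jaw":0.5},{"ax":0,"ay":0,"az":0,"dx":0,"dy":0,"dz":0,"jaw":0.4},{"ax":0,"ay":0,"az":0,"dx":0,"dy":0,"dz":0,"jaw":0.3},{"ax":0,"ay":0,"az":0,"dx":0,"dy":0,"dz":0,"jaw":0.3},{"ax":0,"ay":0,"az":0,"dx":0,"dy":0,"dz":0,"jaw":0.3},{"ax":0,"ay":0,"az":0,"dx":0,"dy":0,"dz":0,"jaw":0.3}]'
python3 -m handwheel '[{"ax":0,"ay":0,"az":0,"dx":0,"dy":0,"dz":-6,"jaw":0.3},{"ax":0,"ay":0,"az":0,"dx":0,"dy":0,"dz":-14,"jaw":0.3},{"ax":0,"ay":0,"az":0,"dx":0,"dy":0,"dz":-25,"jaw":0.3},{"ax":0,"ay":0,"az":0,"dx":0,"dy":0,"dz":-30,"jaw":0.3},{"ax":0,"ay":0,"az":0,"dx":0,"dy":0,"dz":-30,"jaw":0.3},{"ax":0,"ay":0,"az":0,"dx":0,"dy":0,"dz":-25,"jaw":0.3},{"ax":0,"ay":0,"az":0,"dx":0,"dy":0,"dz":-10,"jaw":0.3},{"ax":0,"ay":0,"az":0,"dx":0,"dy":0,"dz":0,"jaw":0.3},{"ax":0,"ay":0,"az":0,"dx":0,"dy":0,"dz":0,"jaw":0.3},{"ax":0,"ay":0,"az":0,"dx":0,"dy":0,"dz":0,"jaw":0.3}]'; python3 -c "
from h import *
rows(591.8,-191.5,237,1.685)"
```

```text
clock: 36.85
tool_pos: [432.7, 70.7, 96.7]
orientation: [3.141, 0.001, 1.685]
force: [-3.4, -0.7, 9.5]
finger_gap: 44.2
gripper_force: 59.8
clock: 37.85
tool_pos: [431.6, 70.5, 234.7]
orientation: [-3.139, -0.0, 1.686]
force: [-0.7, -0.5, -1.4]
finger_gap: 44.3
gripper_force: 61.2
d tool [-278.7  129.1   -2.7] rotvec deg [-0.12 -0.03  0.04] now [431.6  70.5 234.7] [-3.139 -0.     1.686]
```

```bash
python3 -m handwheel '[{"ax":0,"ay":0,"az":0,"dx":-8,"dy":4,"dz":0,"jaw":0.3},{"ax":0,"ay":0,"az":0,"dx":-18,"dy":8,"dz":0,"jaw":0.3},{"ax":0,"ay":0,"az":0,"dx":-26,"dy":12,"dz":0,"jaw":0.3},{"ax":0,"ay":0,"az":0,"dx":-26,"dy":12,"dz":0,"jaw":0.3},{"ax":0,"ay":0,"az":0,"dx":-26,"dy":12,"dz":0,"jaw":0.3},{"ax":0,"ay":0,"az":0,"dx":-26,"dy":12,"dz":0,"jaw":0.3},{"ax":0,"ay":0,"az":0,"dx":-26,"dy":12,"dz":0,"jaw":0.3},{"ax":0,"ay":0,"az":0,"dx":-26,"dy":12,"dz":0,"jaw":0.3},{"ax":0,"ay":0,"az":0,"dx":-26,"dy":12,"dz":0,"jaw":0.3},{"ax":0,"ay":0,"az":0,"dx":-26,"dy":12,"dz":0,"jaw":0.3},{"ax":0,"ay":0,"az":0,"dx":-22,"dy":10,"dz":0,"jaw":0.3},{"ax":0,"ay":0,"az":0,"dx":-14,"dy":7,"dz":0,"jaw":0.3},{"ax":0,"ay":0,"az":0,"dx":-8.5,"dy":4,"dz":0,"jaw":0.3},{"ax":0,"ay":0,"az":0,"dx":0,"dy":0,"dz":0,"jaw":0.3},{"ax":0,"ay":0,"az":0,"dx":0,"dy":0,"dz":0,"jaw":0.3},{"ax":0,"ay":0,"az":0,"dx":0,"dy":0,"dz":0,"jaw":0.3},{"ax":0,"ay":0,"az":0,"dx":0,"dy":0,"dz":0,"jaw":0.3}]'; python3 -c "
from h import *
rows(591.8,-191.5,185,1.685)"
```

```text
clock: 39.55
tool_pos: [592.2, -190.3, 236.2]
orientation: [3.141, 0.0, 1.687]
force: [-0.7, -0.2, -1.6]
finger_gap: 44.4
gripper_force: 61.3
d tool [-1.1 -0.6 51.2] rotvec deg [0.01 0.01 0.11] now [ 592.2 -190.3  236.2] [3.141 0.    1.687]
```

```bash
python3 -m handwheel '[{"ax":0,"ay":0,"az":0,"dx":-1,"dy":-0.5,"dz":8,"jaw":0.3},{"ax":0,"ay":0,"az":0,"dx":0,"dy":0,"dz":15,"jaw":0.3},{"ax":0,"ay":0,"az":0,"dx":0,"dy":0,"dz":13,"jaw":0.3},{"ax":0,"ay":0,"az":0,"dx":0,"dy":0,"dz":7,"jaw":0.3},{"ax":0,"ay":0,"az":0,"dx":0,"dy":0,"dz":3,"jaw":0.3},{"ax":0,"ay":0,"az":0,"dx":0,"dy":0,"dz":0,"jaw":0.3},{"ax":0,"ay":0,"az":0,"dx":0,"dy":0,"dz":0,"jaw":0.3},{"ax":0,"ay":0,"az":0,"dx":0,"dy":0,"dz":2,"jaw":0.3},{"ax":0,"ay":0,"az":0,"dx":0,"dy":0,"dz":1.5,"jaw":0.3},{"ax":0,"ay":0,"az":0,"dx":0,"dy":0,"dz":0,"jaw":0.3},{"ax":0,"ay":0,"az":0,"dx":0,"dy":0,"dz":0,"jaw":0.3}]'
```

```text
clock: 40.65
tool_pos: [592.0, -192.3, 186.5]
orientation: [3.142, -0.0, 1.686]
force: [-0.5, 1.2, -0.9]
finger_gap: 44.2
gripper_force: 61.3
```

```bash
python3 -m handwheel '[{"ax":0,"ay":0,"az":0,"dx":0,"dy":0,"dz":0.8,"jaw":0.3},{"ax":0,"ay":0,"az":0,"dx":0,"dy":0,"dz":0,"jaw":0.3},{"ax":0,"ay":0,"az":0,"dx":0,"dy":0,"dz":0,"jaw":0.3}]'
```

```text
clock: 40.95
tool_pos: [592.0, -192.3, 185.6]
orientation: [-3.142, -0.0, 1.686]
force: [0.0, -0.3, -0.6]
finger_gap: 44.2
gripper_force: 61.3
```

```bash
python3 -m handwheel '[{"ax":0,"ay":0,"az":0,"dx":0.4,"dy":0,"dz":0.5,"jaw":0.3},{"ax":0,"ay":0,"az":0,"dx":0,"dy":0,"dz":0.4,"jaw":0.3},{"ax":0,"ay":0,"az":0,"dx":0,"dy":0,"dz":0,"jaw":0.3},{"ax":0,"ay":0,"az":0,"dx":0,"dy":0,"dz":0,"jaw":0.3}]'
```

```text
clock: 41.35
tool_pos: [592.0, -191.8, 184.9]
orientation: [3.142, -0.0, 1.686]
force: [-1.9, 0.8, 1.0]
finger_gap: 44.2
gripper_force: 61.5
```

Contact at 184.9, about as expected. Release gently and rise.

```bash
python3 -m handwheel '[{"ax":0,"ay":0,"az":0,"dx":0,"dy":0,"dz":0,"jaw":0.55},{"ax":0,"ay":0,"az":0,"dx":0,"dy":0,"dz":0,"jaw":0.65},{"ax":0,"ay":0,"az":0,"dx":0,"dy":0,"dz":0,"jaw":0.8},{"ax":0,"ay":0,"az":0,"dx":0,"dy":0,"dz":0,"jaw":1},{"ax":0,"ay":0,"az":0,"dx":0,"dy":0,"dz":0,"jaw":1},{"ax":0,"ay":0,"az":0,"dx":0,"dy":0,"dz":-10,"jaw":1},{"ax":0,"ay":0,"az":0,"dx":0,"dy":0,"dz":-25,"jaw":1},{"ax":0,"ay":0,"az":0,"dx":0,"dy":0,"dz":-30,"jaw":1},{"ax":0,"ay":0,"az":0,"dx":0,"dy":0,"dz":-35,"jaw":1},{"ax":0,"ay":0,"az":0,"dx":0,"dy":0,"dz":-35,"jaw":1},{"ax":0,"ay":0,"az":0,"dx":0,"dy":0,"dz":-20,"jaw":1},{"ax":0,"ay":0,"az":0,"dx":0,"dy":0,"dz":-10,"jaw":1},{"ax":0,"ay":0,"az":0,"dx":0,"dy":0,"dz":0,"jaw":1},{"ax":0,"ay":0,"az":0,"dx":0,"dy":0,"dz":0,"jaw":1},{"ax":0,"ay":0,"az":0,"dx":0,"dy":0,"dz":0,"jaw":1},{"ax":0,"ay":0,"az":0,"dx":0,"dy":0,"dz":0,"jaw":1}]'; python3 -c "
from h import *
p=blobs('wrist',['white','blue']);p=blobs('scene',['red','green','blue','white']);cv2.imwrite('pics/s9.png',p[:,:,::-1])"
```

```text
clock: 42.95
tool_pos: [591.6, -191.9, 348.5]
orientation: [-3.14, -0.001, 1.686]
force: [0.0, -0.3, 0.2]
finger_gap: 85.3
gripper_force: 0.0
wrist white px [291 194  61  61] zt 141.4 rect 590.6 -191.5 sz 45.2 44.8 ang 3.2 | circ 590.6 -191.8 r 22.9 | mean 590.7 -191.0
wrist white px [142 348  16  13] zt 328.1 rect 543.6 -187.3 sz 4.2 5.4 ang 15.6 | circ 544.2 -187.0 r 3.0 | mean 543.6 -187.3
wrist white px [483 348  18  13] zt 327.7 rect 635.4 -177.0 sz 4.5 4.4 ang 1.0 | circ 635.4 -176.9 r 2.7 | mean 635.0 -176.7
wrist blue px [289 143  34  75] zt 89.6 rect 574.5 -165.9 sz 27.8 60.6 ang 5.3 | circ 561.2 -167.1 r 30.3 | mean 569.9 -171.4
wrist blue px [345 145  11  73] zt 89.3 rect 612.6 -163.1 sz 7.5 61.4 ang 4.6 | circ 614.8 -162.9 r 30.7 | mean 615.0 -170.1
wrist blue px [290 233  63  40] zt 89.5 rect 595.1 -230.0 sz 56.1 36.4 ang 7.5 | circ 595.4 -229.5 r 32.7 | mean 592.6 -237.2
scene red px [191 147  53  36] zt 46.3 rect 415.6 -439.7 sz 61.5 151.9 ang 10.2 | circ 415.0 -439.0 r 77.8 | mean 424.3 -425.9
scene red px [317 270  19  21] zt 102.7 rect 562.7 98.0 sz 37.3 34.9 ang 73
[... 351 characters left out ...]
-909.0 sz 81.9 119.1 ang 0.2 | circ 379.3 -909.4 r 67.8 | mean 381.4 -907.8
scene white px [80 91 44 24] zt 54.4 rect 480.9 -908.8 sz 84.4 122.1 ang 5.5 | circ 477.6 -908.8 r 69.1 | mean 480.8 -908.9
scene white px [ 40 100  24  13] zt 131.8 rect 625.1 -887.8 sz 18.3 45.5 ang 71.3 | circ 622.3 -896.2 r 22.7 | mean 626.2 -890.2
scene white px [497 344  31  27] zt 77.2 rect 448.8 461.7 sz 8.3 38.6 ang 5.2 | circ 444.7 461.3 r 19.3 | mean 448.9 459.5
scene white px [396 353  28  21] zt 66.6 rect 591.0 328.3 sz 28.7 45.7 ang 30.8 | circ 584.4 324.6 r 23.5 | mean 595.3 329.8
scene white px [389 364  37  29] zt 5.5 rect 593.1 329.3 sz 52.9 70.2 ang 30.9 | circ 584.8 324.4 r 36.2 | mean 597.3 332.5
```

View pics/s9.png

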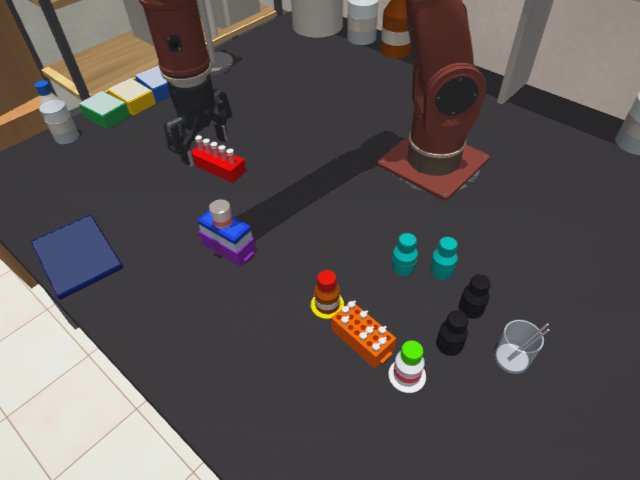

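The scene picture shows green on the white coaster (408,365), amber on the yellow one (327,293), the box on the purple rack (227,232) with the jar at its middle (220,213), and the beaker and red rack where they were. The gripper is high and clear, so I'm handing in.

```bash
python3 -c "
from workcell import r
print(r.hand_in())"
```

```text
the job is handed in; nothing more can be done
None
```

The job is handed in at about 43 s: by my last camera measurements both bottles, the box and the jar stand within about 1 mm of centre on their targets, and the beaker and red rack have not moved; no verdict was returned.

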